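# Put the seasonings back where they belong

## Task

The seasonings have been left about and put back in the wrong places. Sort them: both spice jars into the wooden spice rack, one in each hole (either way round), the pepper mill into the wide cup and the salt shaker into the narrow cup of the steel cruet tray, and the jam jar into the blue dish. Keep everything upright, set each thing down on the bottom of its place rather than dropping it, and leave the tin and the egg timer where they stand.

Things in the scene. Friction and masses are not known exactly. Their poses are not given: they have to be found in the camera images.
- salt: Salt shaker of clear glass with a pale grey domed top, round, diameter 44, height 90. Origin: centre of its underside, z up. It starts wrongly in the +y hole of the spice rack. Grip it 60 to 70 above its foot.
- mill: Pepper mill of turned wood, round, foot diameter 58, height 170; its ball-shaped head, diameter 49, is centred 141 above the foot and is a good grip (the head does not turn). Origin: centre of its underside, z up. It starts standing on the worktop.
- spice_red: Spice jar with a blue and red label and a dark brown cap with some red on it, round, diameter 41, height 105. Origin: centre of its underside, z up. It starts wrongly in the wide cup of the cruet tray. Grip it about 80 above its foot.
- spice_green: Spice jar with green contents, a black and green label and a plain black cap, round, diameter 41, height 105. Origin: centre of its underside, z up. It starts standing on the worktop. Grip it about 80 above its foot.
- jam: Jam jar with red jam and a red lid, 86 high; glass 62 along its x and 69 along its y, lid a disc of diameter 65 from 75 to 86 above the foot. Origin: centre of its underside, z up; its x axis lies within 0.5 rad of world x. It starts standing on the worktop. Easiest gripped along its x, 65 to 70 above the foot.
- spice_rack: Low wooden spice rack, fixed, 84 (x) by 200 (y), 40 high: a base board 10 thick and above it a board with two round holes of diameter 57, its top at 40. Origin: centre of its underside. Hole centres at x = 0, y = +48 and -48 in its frame; things in the holes stand on the base board, 10 above the origin. Its x is within 0.2 rad of world x.
- cruet: Steel cruet tray, fixed, 98 (x) by 232 (y), 8 thick, a low loop at each end (25 high), with two white ceramic cups; rims 38, inner floors 12 above the origin (centre of its underside). Wide cup, for the mill: inner diameter 73, centre x = 0, y = +54 in its frame. Narrow cup, for the salt: inner diameter 58, centre x = 0, y = -60. Its x is within 0.2 rad of world x.
- jam_dish: Round blue ceramic dish, fixed, outer diameter 103, height 18, inner floor 6 above the origin, about 80 across inside at the floor and 95 at the rim. Origin: centre of its underside. (A microwave, 270 high, stands behind the left part of the worktop, its nearest corner at about x = 0.59, y = 0.165 in the world; the worktop holds other things farther back and to the right.)
- timer: Kitchen egg timer, red above and white below, diameter 62, height 54, standing loose among the things: a bystander, leave it. Origin: centre of its underside.
- tin: Low food tin with a green label and metal top, diameter 75, height 58, standing loose among the things: a bystander, leave it. Origin: centre of its underside.

How it is judged:
At the end, for the whole second after the job is handed in: A spice jar in each rack hole, mill in the wide cup, salt in the narrow cup, jam jar in the dish: each within 13 mm of its place's centre (holder x and y), foot within 5 mm of its floor, upright within 0.12 rad, at rest (under 20 mm/s); tin and timer within 20 mm of their starts (((x of spice_red in the frame of spice_rack between -0.013 and 0.013 m and y of spice_red in the frame of spice_rack between 0.035 and 0.061 m and z of spice_red in the frame of spice_rack below 0.015 m) or (x of spice_red in the frame of spice_rack between -0.013 and 0.013 m and y of spice_red in the frame of spice_rack between -0.061 and -0.035 m and z of spice_red in the frame of spice_rack below 0.015 m)) and angle between each of spice_red, spice_green, mill, salt, jam's own z axis and vertical below 0.12 rad and linear speed of each of spice_red, spice_green, mill, salt, jam below 0.02 m/s and ((x of spice_green in the frame of spice_rack between -0.013 and 0.013 m and y of spice_green in the frame of spice_rack between 0.035 and 0.061 m and z of spice_green in the frame of spice_rack below 0.015 m) or (x of spice_green in the frame of spice_rack between -0.013 and 0.013 m and y of spice_green in the frame of spice_rack between -0.061 and -0.035 m and z of spice_green in the frame of spice_rack below 0.015 m)) and x of mill in the frame of cruet between -0.013 and 0.013 m and y of mill in the frame of cruet between 0.041 and 0.067 m and z of each of mill, salt in the frame of cruet below 0.017 m and x of salt in the frame of cruet between -0.013 and 0.013 m and y of salt in the frame of cruet between -0.073 and -0.047 m and x of jam in the frame of jam_dish between -0.013 and 0.013 m and y of jam in the frame of jam_dish between -0.013 and 0.013 m and z of jam in the frame of jam_dish below 0.011 m and distance of each of tin, timer from where it was at the start of the episode below 0.02 m); the robot touches nothing.
It fails at once if one of the five things is tipped by more than 0.6 rad (angle between any of salt, mill, spice_red, spice_green, jam's own z axis and vertical above 0.6 rad).
It fails at once if one of the five things is dropped: in the air with its foot more than 50 mm above the worktop and not held by the fingers ((height (world z) of salt above 0.05 m and contact force between the fingers and salt below 0.05 N) or (height (world z) of mill above 0.05 m and contact force between the fingers and mill below 0.05 N) or (height (world z) of spice_red above 0.05 m and contact force between the fingers and spice_red below 0.05 N) or (height (world z) of spice_green above 0.05 m and contact force between the fingers and spice_green below 0.05 N) or (height (world z) of jam above 0.05 m and contact force between the fingers and jam below 0.05 N)).
It fails at once if the tin or the egg timer is pushed more than 20 mm or tipped (distance of any of tin, timer from where it was at the start of the episode above 0.02 m or angle between any of tin, timer's own z axis and vertical above 0.5 rad).
It also fails if it takes over 120 s, if anything falls off the work surface, if the arm or the gripper's body presses on something with over 40 N, if the wrist force passes 120 N, or if a joint passes its speed limit or range.

## Robot

A 7-joint arm with a two-finger parallel gripper is mounted at the origin on a cart in front of the work surface, level with it; the furniture and walls round the work are solid. World frame = base frame: x ahead of the robot, y to its left, z up, the work surface at z = 0. Lengths are in m, angles in rad, forces in N, time in s.
With the tool pointing down it reaches from about 0.4 to 0.85 m from the base axis. Payload 4.5 kg.
Tool frame: the origin (TCP) lies at the very end of the fingers, on their centre line; the grasp point (between the pads) lies 19 mm behind it (r.grip_depth is the z of the grasp point in the tool frame, in m); z points along the fingers, y is the line along which they close (so a half turn about z gives the same grasp; the last joint's range is limited). The gripper opens to 88 mm and grips with 3 to 60 N. Pads are 18 mm wide; open, the fingers measure 123 mm over their backs; the gripper's body (75 mm by 187 mm) begins 45 mm behind the grasp point.
Start: joints at [-1.19, 0.689, -0.195, 1.565, 0.157, 0.902, -0.215], TCP at [0.212, 0.588, 0.239] pointing down, gripper open.
Joint ranges: [-3.01, 3.01], [-0.46, 2.08], [-1.47, 1.51], [0.13, 2.56], [-1, 4.14], [0.04, 2.09], [-2.66, 2.66]. Speed limits (rad/s): [2.57, 2.57, 3.14, 3.14, 3.14, 3.14, 3.14].

## Interface

Orientations are given as a unit quaternion [x, y, z, w].
In Python, from plant import r, snapshot, camera_params gives the robot as it stands (r), with the cameras as plain functions.
- The arm moves only by the tool nudge_tcp, called after "Call:" as name(argument=value, ...), one argument or row to a line, values as JSON. Schema: {"type":"object","properties":{"steps":{"type":"array","items":{"type":"array","prefixItems":[{"type":"number"},{"type":"array","items":{"type":"number"},"minItems":3,"maxItems":3},{"type":"array","items":{"type":"number"},"minItems":3,"maxItems":3}],"minItems":3,"maxItems":3},"minItems":1,"maxItems":10},"squeeze":{"type":"number"},"only":{"type":"string"},"quiet":{"type":"boolean"},"lines":{"type":"string"}},"required":["steps"],"additionalProperties":false}. steps is a list of rows, 1 to 10 of them, each written [opening, [dx, dy, dz], [rx, ry, rz]]: the opening from 0.0 (shut) to 1.0 (fully open), then dx, dy, dz in parts of the range, where 1.0 means 0.75 m, then a rotation vector rx, ry, rz in parts of the range, where 1.0 means pi/2 rad; each row is the pose to reach, as a shift and turn from the pose commanded when the call began, along the tool's axes at that moment; what a row does not reach only later rows make up. A row lasts 1/10 s, in which the tool goes at most 0.05 m and 0.15 rad, less where a joint would pass 70% of its speed; a pose out of reach is approached as far as the arm can. The fingers move at their own pace and stop on an object; squeeze is the grip in N (left out, the last holds). Time passes only in rows, so rows that do not move let the fingers close. The tool returns the time, the measured TCP pose, the force, the opening and the grip force at its end. only (a regular expression) keeps the lines of the reply that match it, lines (a string "A,B") keeps lines A to B, and quiet returns only ok. Shift and turn numbers lie between -1 and 1, and a call with a number outside is refused. Input that does not fit is refused with a message, and nothing moves.
- r.get_state(): the state, without advancing time (a new reading comes with each control period).
- snapshot(name): name is "scene" or "side" or "wrist"; returns the picture (384x512x3 uint8, red, green, blue); there is no depth.
- camera_params(name): a dict with "fx", "fy", "cx", "cy" (pixels), "rvec" (rotation vector, rad) and "tvec" (3), from world to camera coordinates, as OpenCV has them. Camera axes: x right, y down, z forward; pixel columns grow to the right and rows downward; lengths in m; the calibration is good to about 2 mm. A picture is of the moment at which its call begins: read the wrist's pose just before it. camera_params takes no time and is no camera call; for the wrist camera it gives the pose at the moment of the call.
- r.finish_job(): hands the job in; it is judged then, once.
The state is a dict: "clock": time; "q": joint angles; "qd": joint speeds; "joint_torque": joint torques, N m; "tool_pos": TCP position; "eef_rot": TCP orientation; "contact_force": force on the tool from outside, world axes, zero at the start; "moment": the same for the moment, N m; "opening": opening from 0.0 (shut) to 1.0 (fully open); "finger_force": force on a finger pad.
Only numpy, scipy, OpenCV 4.12 (cv2) and the standard library are available. Lean on these libraries where they do the work, as an engineer would, in place of code of your own. Each camera call takes 0.05 s, during which the arm holds its last target. There are 200 camera calls.

## Working session

There is one attempt and no reset: what is moved stays moved. The work goes in short steps, Python scripts to look and compute and a tool call to move; the robot and the scene stay as the last step left them, time stands still between calls to the robot, and variables do not carry over. Pictures are saved under pics/ and viewed, at most 14 in all, crops included, and the job is handed in when it is done.

```bash
ls; mkdir -p pics; python3 - <<'E'
from plant import r, snapshot, camera_params
import cv2,numpy as np
print(r.get_state())
for n in("scene","side","wrist"):
    p=camera_params(n); print(n,p)
    im=snapshot(n)[:,:,::-1]; cv2.imwrite(f"pics/{n}0.png",im)
a=cv2.imread("pics/scene0.png")
for n in("scene","side"):
    cv2.imwrite(f"pics/{n}0b.png",cv2.resize(cv2.imread(f"pics/{n}0.png"),(800,600),interpolation=cv2.INTER_CUBIC))
E
```

```text
pics
plant.py
{'clock': 0.0, 'q': array([-1.19019161,  0.68995104, -0.19451648,  1.56634937,  0.15728736,
        0.90243904, -0.21509504]), 'qd': array([ 3.58557521e-04,  1.49647155e-04,  1.25491250e-03, -9.57846725e-05,
        1.22414752e-03, -7.84223821e-04,  2.32276975e-05]), 'joint_torque': array([-1.23022764e-03, -5.27554929e+01, -1.26734812e+00, -1.53422195e+01,
       -5.26327011e-02,  6.41997642e-03,  1.78519776e-04]), 'tool_pos': array([0.21226393, 0.58719657, 0.2379292 ]), 'eef_rot': array([ 1.72493192e-01,  9.85010318e-01, -8.73257440e-04, -9.62759257e-05]), 'contact_force': array([ 0.07905591, -0.45194453,  0.02508724]), 'moment': array([ 0.02217544,  0.02419154, -0.01089046]), 'finger_force': 0.0, 'opening': 1.0025382151902533}
scene {'fx': 442.0692080013215, 'fy': 442.0692080013215, 'cx': 255.1898073293346, 'cy': 197.6445393509382, 'rvec': array([ 2.28219856, -0.55590976,  0.21988539]), 'tvec': array([-0.44550721,  0.19283534,  1.0500176 ])}
side {'fx': 388.424056126224, 'fy': 388.424056126224, 'cx': 252.61193713848888, 'cy': 190.0172780604403, 'rvec': array([ 0.52022873, -2.51049721,  1.44674171]), 'tvec': array([0.45546538, 0.12913579, 1.03442318])}
wrist {'fx': 341.84546338681815, 'fy': 341.84546338681815, 'cx': 249.67994458608095, 'cy': 196.42519443202957, 'rvec': array([-2.35239834, -1.65113439, -0.25961266]), 'tvec': array([-0.62518701, -0.04218659,  0.38871978])}
```

View pics/scene0b.png

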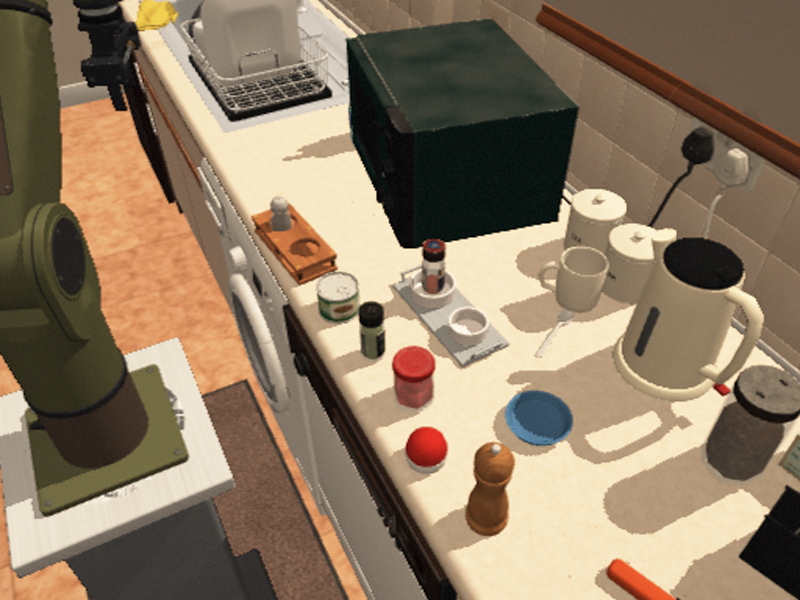

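View pics/side0b.png

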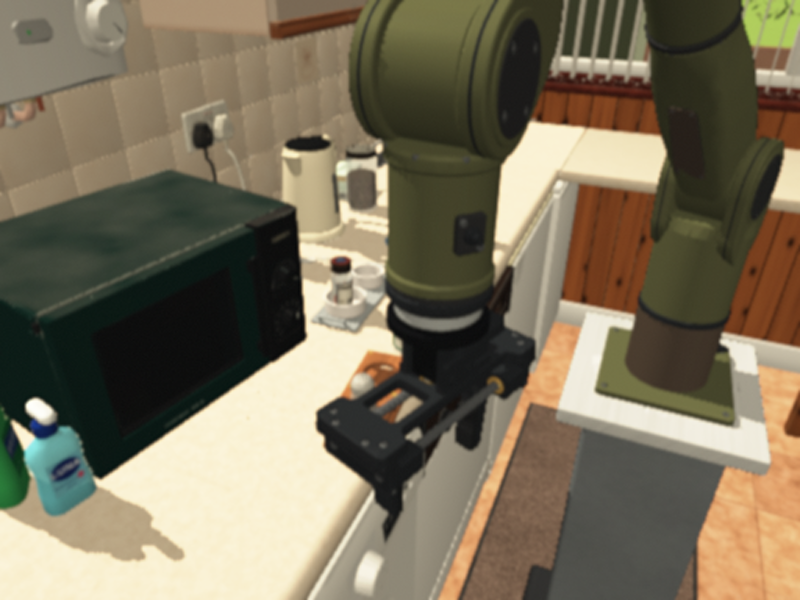

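The scene view shows every item. From left to right it has salt in the rack's far hole (279,200), the tin (338,286), green (371,310), and red in the wide cup (433,245). After those come the narrow cup (468,324), jam (414,362), the timer (427,445), the dish (539,416) and the mill head (493,463). The side view is mostly blocked by the arm.

```bash
cat > h.py <<'E'
from plant import r, snapshot, camera_params
import cv2, numpy as np
from scipy.spatial.transform import Rotation as R
def cam(n):
    p=camera_params(n); return dict(K=(p['fx'],p['fy'],p['cx'],p['cy']),R=R.from_rotvec(p['rvec']).as_matrix(),t=np.array(p['tvec']))
def ray(c,u,v):
    fx,fy,cx,cy=c['K']; d=c['R'].T@np.array([(u-cx)/fx,(v-cy)/fy,1]); return -c['R'].T@c['t'], d/np.linalg.norm(d)
def plane(c,u,v,z):
    o,d=ray(c,u,v); return o+d*(z-o[2])/d[2]
def proj(c,P):
    fx,fy,cx,cy=c['K']; q=c['R']@np.array(P)+c['t']; return fx*q[0]/q[2]+cx, fy*q[1]/q[2]+cy
def tri(obs):
    A=np.zeros((3,3));b=np.zeros(3)
    for c,u,v in obs:
        o,d=ray(c,u,v);M=np.eye(3)-np.outer(d,d);A+=M;b+=M@o
    return np.linalg.solve(A,b)
def delta(target,yaw=None,s=None):
    """shift in tool axes from measured pose to world target TCP; yaw: world angle of tool y axis"""
    s=s or r.get_state(); T=R.from_quat(s['eef_rot']); d=T.inv().apply(np.array(target)-s['tool_pos'])
    if yaw is None: return d.round(4)
    y=np.array([np.cos(yaw),np.sin(yaw),0]);z=np.array([0,0,-1.]);G=R.from_matrix(np.c_[np.cross(y,z),y,z])
    return d.round(4),(T.inv()*G).as_rotvec().round(4)
E
python3 - <<'E'
from h import *
c=cam("scene"); print('cam',(-c['R'].T@c['t']).round(3))
for n,u,v,z in [("salt",279,200,.1),("hole-",306,248,.04),("rackL",253,213,.04),("rackN",302,275,.04),("rackR",336,262,.04),("tin",338,286,.058),("green",371,310,.105),("jam",414,362,.086),("timer",427,445,.04),("mill",493,463,.141),("dish",539,416,.018),("wide",433,288,.038),("narrow",468,324,.038),("red",433,245,.117)]:
    print(n,plane(c,u*.64,v*.64,z).round(3))
w=cam("wrist");s=r.get_state();T=R.from_quat(s['eef_rot'])
print('wristcam in tool',T.inv().apply(-w['R'].T@w['t']-s['tool_pos']), 'axes in tool',(T.inv().as_matrix()@w['R'].T).round(2))
print('tool axes',T.as_matrix().round(3))
E
```

```text
cam [ 0.123 -0.761  0.863]
salt [0.409 0.319 0.1  ]
hole- [0.422 0.232 0.04 ]
rackL [0.369 0.386 0.04 ]
rackN [0.387 0.163 0.04 ]
rackR [0.456 0.167 0.04 ]
tin [0.426 0.086 0.058]
green [ 0.432 -0.04   0.105]
jam [ 0.449 -0.153  0.086]
timer [ 0.411 -0.265  0.04 ]
mill [ 0.434 -0.386  0.141]
dish [ 0.594 -0.284  0.018]
wide [0.581 0.023 0.038]
narrow [ 0.589 -0.083  0.038]
red [0.591 0.044 0.117]
wristcam in tool [ 0.07940727  0.00072894 -0.14454783] axes in tool [[-0.   -0.95 -0.31]
 [ 1.   -0.    0.  ]
 [-0.   -0.31  0.95]]
tool axes [[-0.94   0.34  -0.   ]
 [ 0.34   0.94  -0.001]
 [-0.    -0.001 -1.   ]]
```

```bash
python3 - <<'E'
from h import *
print(delta([.42,.25,.32],np.pi/2))
E
```

```text
(array([-0.31  , -0.2468, -0.0815]), array([-1.400e-03, -1.000e-04, -3.467e-01]))
```

The rows are not in the units I measure in: shifts go in shares of 0.75 m and turns go in shares of pi/2 rad. I convert before sending: -0.31 m is -0.4133, -0.247 m is -0.3293, -0.347 rad is -0.2209.

Call:
nudge_tcp(
  steps=[
    [1,[-0.1333,-0.1067,-0.1067],[0,0,-0.0637]],
    [1,[-0.4133,-0.3293,-0.1093],[0,0,-0.2209]],
    [1,[-0.4133,-0.3293,-0.1093],[0,0,-0.2209]],
    [1,[-0.4133,-0.3293,-0.1093],[0,0,-0.2209]],
    [1,[-0.4133,-0.3293,-0.1093],[0,0,-0.2209]],
    [1,[-0.4133,-0.3293,-0.1093],[0,0,-0.2209]],
    [1,[-0.4133,-0.3293,-0.1093],[0,0,-0.2209]],
    [1,[-0.4133,-0.3293,-0.1093],[0,0,-0.2209]],
    [1,[-0.4133,-0.3293,-0.1093],[0,0,-0.2209]],
    [1,[-0.4133,-0.3293,-0.1093],[0,0,-0.2209]],
  ],
)

```text
clock: 1.15
tool_pos: [0.4211, 0.2483, 0.3208]
eef_rot: [0.002, 1.0, -0.0, 0.0]
contact_force: [-0.4, 0.7, 0.3]
opening: 0.997
finger_force: 0.0
```

```bash
cat > shot.py <<'E'
import sys,pickle
from h import *
n=sys.argv[1]; c=cam("wrist"); im=snapshot("wrist")[:,:,::-1]
cv2.imwrite(f"pics/{n}.png",im); pickle.dump(c,open(f"pics/{n}.pkl","wb"))
cv2.imwrite(f"pics/{n}b.png",cv2.resize(im,(800,600),interpolation=cv2.INTER_CUBIC))
s=r.get_state();print(s['clock'],s['tool_pos'].round(4),s['q'].round(2),np.abs(s['qd']).max().round(3))
E
python3 shot.py w1
```

```text
1.2 [0.4198 0.2503 0.3206] [-0.4   0.42 -0.34  1.85  0.17  0.91  0.75] 0.04
```

In the tool's units: -0.25 m is -0.3333, -0.2 m is -0.2667.

Call:
nudge_tcp(
  steps=[
    [1,[0,-0.0667,0],[0,0,0]],
    [1,[0,-0.1333,0],[0,0,0]],
    [1,[0,-0.2,0],[0,0,0]],
    [1,[0,-0.2667,0],[0,0,0]],
    [1,[0,-0.3333,0],[0,0,0]],
    [1,[0,-0.3333,0],[0,0,0]],
    [1,[0,-0.3333,0],[0,0,0]],
  ],
)

```text
clock: 1.9
tool_pos: [0.42, 0.0014, 0.3205]
eef_rot: [-0.0, 1.0, 0.001, -0.0]
contact_force: [-0.7, 0.4, 0.2]
opening: 0.999
finger_force: 0.0
```

```bash
python3 shot.py w2
```

```text
1.95 [0.4201 0.0026 0.3206] [ 0.12  0.31 -0.32  2.02  0.13  0.83  1.3 ] 0.026
```

Call:
nudge_tcp(
  steps=[
    [1,[0,-0.0667,0],[0,0,0]],
    [1,[0,-0.1333,0],[0,0,0]],
    [1,[0,-0.2,0],[0,0,0]],
    [1,[0,-0.2667,0],[0,0,0]],
    [1,[0,-0.3333,0],[0,0,0]],
    [1,[0,-0.3333,0],[0,0,0]],
    [1,[0,-0.3333,0],[0,0,0]],
  ],
)

```text
clock: 2.65
tool_pos: [0.4215, -0.248, 0.3203]
eef_rot: [-0.001, 1.0, 0.001, 0.0]
contact_force: [0.7, 1.8, -0.2]
opening: 1.002
finger_force: 0.0
```

```bash
python3 shot.py w3
```

```text
2.7 [ 0.4216 -0.2469  0.3204] [ 0.6   0.41 -0.25  1.85  0.12  0.9   1.88] 0.016
```

View pics/w1b.png

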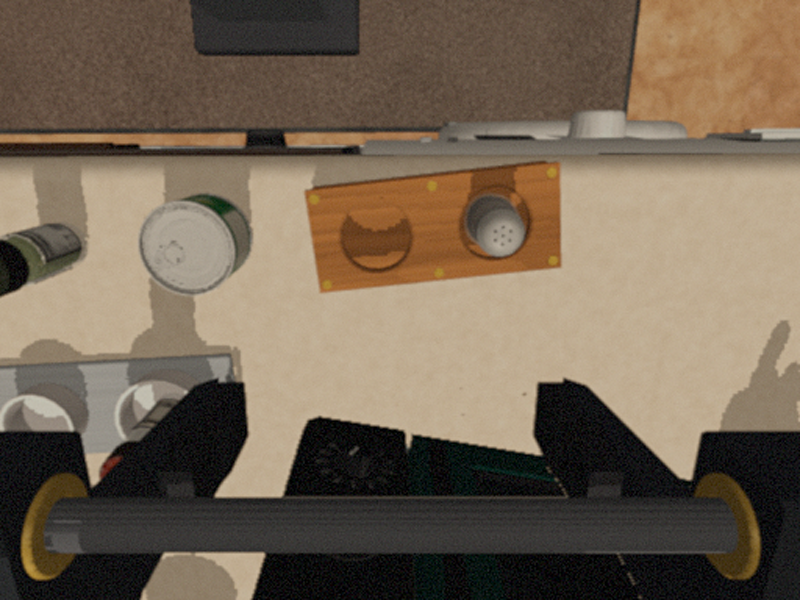

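View pics/w2b.png

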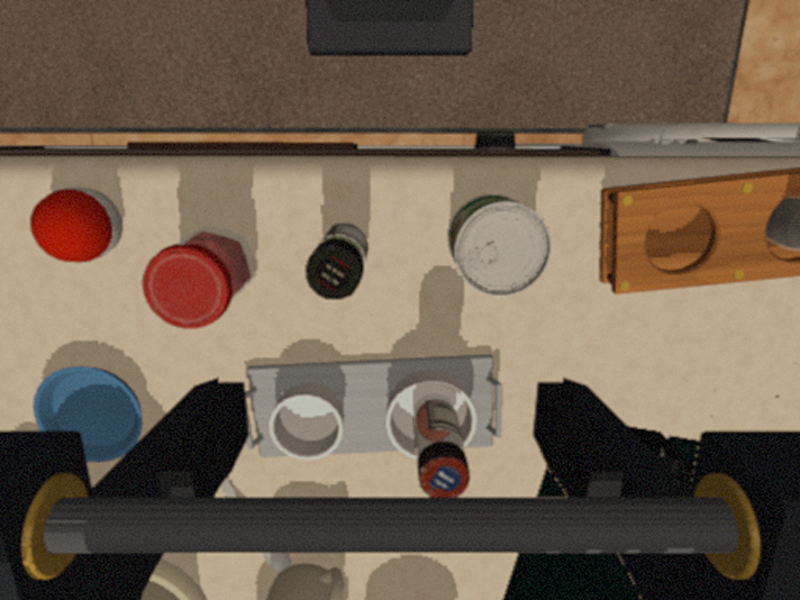

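View pics/w3b.png

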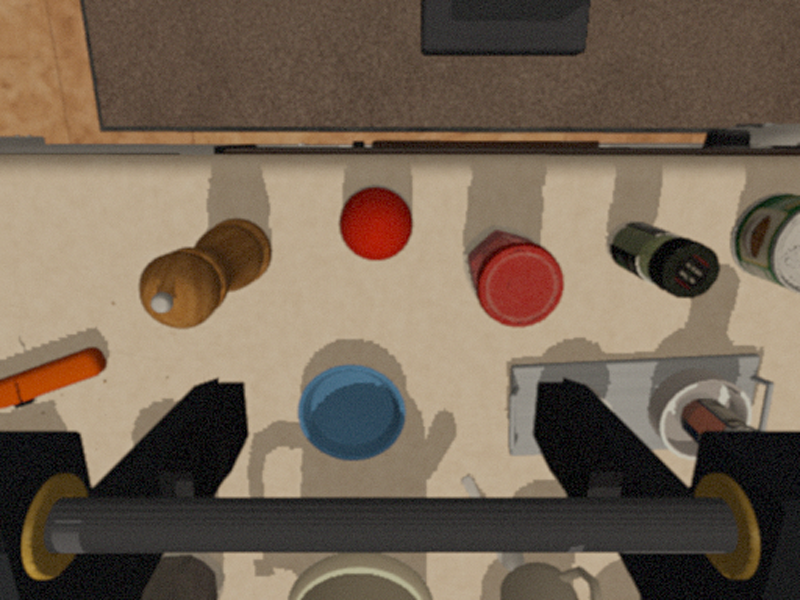

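w1 shows the rack with corners (306,190), (558,162), (560,267), (321,292), holes (376,237) and (495,222), and the salt top (500,230). w2 shows the wide rim (431,419), narrow rim (306,426), jam lid (187,285), green cap (335,268) and red cap (443,473). w3 shows the mill head (184,287), dish rim (352,412), jam lid (520,284) and green cap (690,270).

```bash
python3 - <<'E'
from h import *
import pickle
C={n:pickle.load(open(f"pics/{n}.pkl","rb")) for n in("w1","w2","w3")}; C['s']=cam("scene")
def go(n,z,**o):
    obs=[(C[k],u*.64,v*.64) for k,(u,v) in o.items()]
    print(n,'tri',tri(obs).round(4) if len(obs)>1 else '', '| at z',z,*[(k,plane(c,u,v,z)[:2].round(4)) for k,(c,u,v) in zip(o,obs)])
go('salt',.100,w1=(503,233),s=(279,199))
go('hole-',.04,w1=(376,237),w2=(679,237),s=(306,248))
go('hole+',.04,w1=(495,222))
for k in[(306,190),(558,162),(560,267),(321,292)]: go('rc',.04,w1=k)
go('wide',.038,w2=(431,419),w3=(707,419),s=(433,288))
go('narrow',.038,w2=(306,426),s=(468,324))
go('trayNearL',.008,w2=(247,363)); go('trayNearR',.008,w2=(490,355))
go('dish',.018,w2=(88,413),w3=(352,412),s=(539,416))
go('jam',.086,w2=(187,285),w3=(520,284),s=(414,360))
go('green',.105,w2=(335,268),w3=(690,270),s=(372,309))
go('red',.117,w2=(443,473),s=(433,245))
go('mill',.141,w3=(184,287),s=(494,464))
go('knob',.168,w3=(161,302),s=(494,447))
go('timer',.04,w2=(72,225),w3=(376,223)); go('tin',.058,w1=(190,246),w2=(501,246))
cr=[("w1",(270,140,600,310),"a"),("w2",(120,180,380,480),"b"),("w3",(130,180,430,480),"c")]
a=cv2.imread("pics/w2.png"); cv2.imwrite("pics/jam.png",cv2.resize(a[110:240,70:260],(0,0),fx=4,fy=4,interpolation=cv2.INTER_CUBIC))
a=cv2.imread("pics/w3.png"); cv2.imwrite("pics/jam3.png",cv2.resize(a[130:230,270:400],(0,0),fx=6,fy=6,interpolation=cv2.INTER_CUBIC))
E
```

```text
salt tri [0.4094 0.3274 0.0964] | at z 0.1 ('w1', array([0.4071, 0.3268])) ('s', array([0.4097, 0.3222]))
hole- tri [0.4219 0.2374 0.0352] | at z 0.04 ('w1', array([0.4205, 0.2378])) ('w2', array([0.4192, 0.2347])) ('s', array([0.4224, 0.2317]))
hole+ tri  | at z 0.04 ('w1', array([0.409 , 0.3326]))
rc tri  | at z 0.04 ('w1', array([0.3832, 0.1835]))
rc tri  | at z 0.04 ('w1', array([0.363 , 0.3785]))
rc tri  | at z 0.04 ('w1', array([0.446 , 0.3878]))
rc tri  | at z 0.04 ('w1', array([0.4663, 0.1916]))
wide tri [0.5916 0.0421 0.0248] | at z 0.038 ('w2', array([0.5851, 0.0396])) ('w3', array([0.5864, 0.0398])) ('s', array([0.581 , 0.0231]))
narrow tri [ 0.5958 -0.0749  0.0292] | at z 0.038 ('w2', array([ 0.5922, -0.0734])) ('s', array([ 0.5892, -0.0827]))
trayNearL tri  | at z 0.008 ('w2', array([ 0.5434, -0.1304]))
trayNearR tri  | at z 0.008 ('w2', array([0.5354, 0.0953]))
dish tri [ 0.593  -0.2827  0.0152] | at z 0.018 ('w2', array([ 0.59  , -0.2809])) ('w3', array([ 0.5907, -0.282 ])) ('s', array([ 0.5937, -0.284 ]))
jam tri [ 0.4489 -0.1491  0.0834] | at z 0.086 ('w2', array([ 0.4464, -0.1469])) ('w3', array([ 0.4471, -0.1511])) ('s', array([ 0.4508, -0.1497]))
green tri [ 0.4325 -0.0366  0.1021] | at z 0.105 ('w2', array([ 0.4289, -0.0357])) ('w3', array([ 0.4316, -0.0388])) ('s', array([ 0.4346, -0.0387]))
red tri [0.5887 0.0431 0.1166] | at z 0.117 ('w2', array([0.5863, 0.0428])) ('s', array([0.5906, 0.0439]))
mill tri [ 0.4386 -0.3816  0.1288] | at z 0.141 ('w3', array([ 0.4342, -0.3765])) ('s', array([ 0.4343, -0.3879]))
knob tri [ 0.4362 -0.3809  0.1664] | at z 0.168 ('w3', array([ 0.4356, -0.3802])) ('s', array([ 0.4355, -0.3818]))
timer tri [ 0.4118 -0.2582  0.0272] | at z 0.04 ('w2', array([ 0.4097, -0.2506])) ('w3', array([ 0.4097, -0.2579]))
tin tri [0.4253 0.0905 0.0476] | at z 0.058 ('w1', array([0.4235, 0.0944])) ('w2', array([0.4229, 0.0883]))
```

View pics/jam3.png

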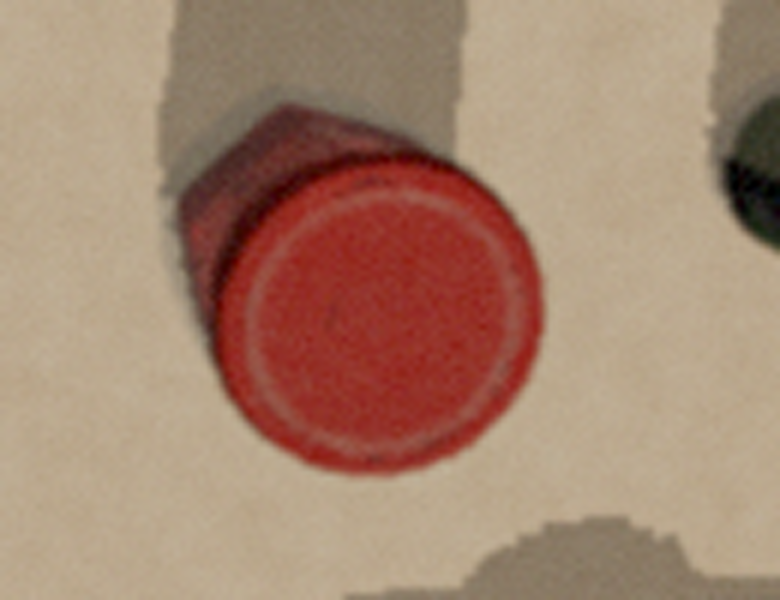

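```bash
python3 - <<'E'
from h import *
import pickle
c=pickle.load(open("pics/w3.pkl","rb"))
P=[plane(c,270+u/6,130+v/6,0.003)[:2] for u,v in((180,210),(285,103),(430,150))]
print(np.round(P,4),[np.degrees(np.arctan2(*(P[i+1]-P[i]))).round(1) for i in(0,1)])
print(delta([.588,.0425,.25],np.pi/2))
E
```

```text
[[ 0.4462 -0.1771]
 [ 0.4214 -0.1545]
 [ 0.4321 -0.1207]] [np.float64(-47.6), np.float64(17.6)]
(array([-0.1678,  0.2884,  0.071 ]), array([0.002 , 0.0003, 0.0049]))
```

In the tool's units: 0.288 m is 0.384, -0.168 m is -0.224, 0.005 rad is 0.0032.

Call:
nudge_tcp(
  steps=[
    [1,[-0.0333,0.0573,0.0133],[0,0,0]],
    [1,[-0.224,0.384,0.0947],[0,0,0]],
    [1,[-0.224,0.384,0.0947],[0,0,0]],
    [1,[-0.224,0.384,0.0947],[0,0,0]],
    [1,[-0.224,0.384,0.0947],[0,0,0]],
    [1,[-0.224,0.384,0.0947],[0,0,0]],
    [1,[-0.224,0.384,0.0947],[0,0,0]],
    [1,[-0.224,0.384,0.0947],[0,0,0]],
    [1,[-0.224,0.384,0.0947],[0,0,0.0032]],
    [1,[-0.224,0.384,0.0947],[0,0,0.0032]],
  ],
)

```text
clock: 3.7
tool_pos: [0.5872, 0.0388, 0.2499]
eef_rot: [0.002, 1.0, -0.0, -0.0]
contact_force: [0.4, -1.2, 1.0]
opening: 1.001
finger_force: 0.0
```

```bash
python3 shot.py w4; python3 -c "
from h import *
print(delta([.588,.0425,.073],np.pi/2))"
```

```text
3.75 [0.5874 0.0379 0.2501] [-0.02  0.63 -0.22  1.67  0.17  0.87  1.26] 0.018
(array([-0.0006,  0.0048,  0.1771]), array([-0.0007, -0.0002, -0.0049]))
```

View pics/w4b.png

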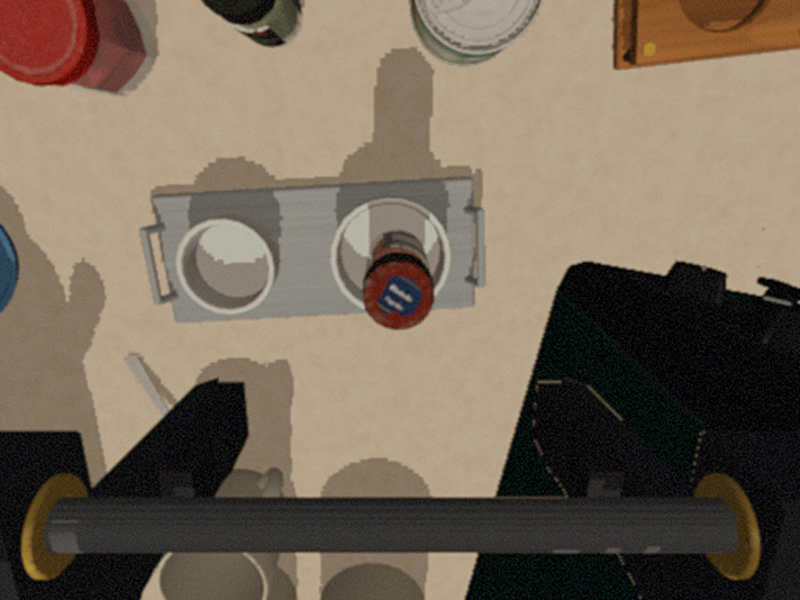

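w4 shows the tray clearly. The red cap top is at (398,292), the wide rim at (391,253), the narrow rim at (225,266), and the tray corners are at (154,196), (474,179), (473,306), (178,320).

```bash
python3 - <<'E'
from h import *
import pickle
c=pickle.load(open("pics/w4.pkl","rb"));C2=pickle.load(open("pics/w2.pkl","rb"))
q=lambda u,v,z:print((u,v),plane(c,u*.64,v*.64,z).round(4))
q(398,292,.117);q(391,253,.038);q(225,266,.038)
for p in((154,196),(474,179),(473,306),(178,320)):q(*p,.008)
print('tri red',tri([(c,398*.64,292*.64),(C2,443*.64,473*.64)]),'wide',tri([(c,391*.64,253*.64),(C2,431*.64,419*.64)]),'narrow',tri([(c,225*.64,266*.64),(C2,306*.64,426*.64)]))
s=r.get_state();print(s['tool_pos'],delta([.588,.0425,.073],np.pi/2,s))
E
```

```text
(398, 292) [0.5892 0.0438 0.117 ]
(391, 253) [0.5847 0.0401 0.038 ]
(225, 266) [ 0.5934 -0.0735  0.038 ]
(154, 196) [ 0.5492 -0.1285  0.008 ]
(474, 179) [0.5382 0.0989 0.008 ]
(473, 306) [0.6324 0.1024 0.008 ]
(178, 320) [ 0.6428 -0.1232  0.008 ]
tri red [0.59138417 0.04378172 0.10973171] wide [0.58468117 0.03983353 0.03857357] narrow [ 0.59390184 -0.07411065  0.03530602]
[0.58737384 0.03785498 0.25006854] (array([-0.0006,  0.0048,  0.1771]), array([-0.0007, -0.0002, -0.0049]))
```

In the tool's units: 0.177 m is 0.236, 0.006 m is 0.008.

Call:
nudge_tcp(
  steps=[
    [1,[-0.0027,0.008,0.0533],[0,0,0]],
    [1,[-0.0027,0.008,0.12],[0,0,0]],
    [1,[-0.0027,0.008,0.18],[0,0,0]],
    [1,[-0.0027,0.008,0.22],[0,0,0]],
    [1,[-0.0027,0.008,0.236],[0,0,0]],
    [0.3,[-0.0027,0.008,0.236],[0,0,0]],
    [0.3,[-0.0027,0.008,0.236],[0,0,0]],
    [0.3,[-0.0027,0.008,0.236],[0,0,0]],
    [0.3,[-0.0027,0.008,0.236],[0,0,0]],
    [0.3,[-0.0027,0.008,0.236],[0,0,0]],
  ],
  squeeze=15,
)

```text
clock: 4.75
tool_pos: [0.5907, 0.0442, 0.0738]
eef_rot: [0.002, 1.0, 0.0, 0.001]
contact_force: [-0.2, 1.1, 0.0]
opening: 0.568
finger_force: 0.0
```

```bash
python3 -c "
from h import *
print(delta([.59,.044,.073],np.pi/2))"
```

```text
(array([ 0.0007, -0.0002,  0.0008]), array([ 0.0003,  0.0019, -0.0049]))
```

In the tool's units: -0.13 m is -0.1733, -0.11 m is -0.1467.

Call:
nudge_tcp(
  steps=[
    [0.2,[0,0,0],[0,0,0]],
    [0.2,[0,0,0],[0,0,0]],
    [0.2,[0,0,0],[0,0,0]],
    [0.2,[0,0,-0.04],[0,0,0]],
    [0.2,[0,0,-0.0933],[0,0,0]],
    [0.2,[0,0,-0.1467],[0,0,0]],
    [0.2,[0,0,-0.1733],[0,0,0]],
    [0.2,[0,0,-0.1733],[0,0,0]],
    [0.2,[0,0,-0.1733],[0,0,0]],
  ],
  squeeze=15,
)

```text
clock: 5.65
tool_pos: [0.5895, 0.044, 0.202]
eef_rot: [0.002, 1.0, -0.0, -0.001]
contact_force: [-0.3, 0.3, -1.9]
opening: 0.457
finger_force: 14.9
```

```bash
python3 shot.py w5;python3 -c "
from h import *
print(delta([.42,.237,.2],np.pi/2))"
```

```text
5.7 [0.589  0.044  0.2012] [-0.03  0.69 -0.21  1.71  0.19  0.76  1.23] 0.015
(array([0.1699, 0.1922, 0.0016]), array([-0.0004, -0.0028, -0.0046]))
```

View pics/w5b.png

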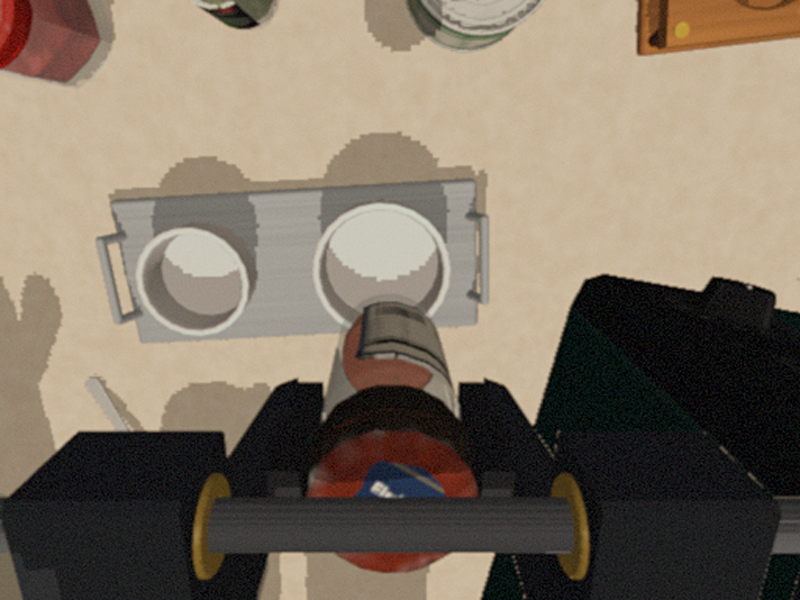

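Red is held upright between the fingers. The empty wide rim is at (382,267) and the narrow rim at (193,281).

In the tool's units: 0.193 m is 0.2573, 0.17 m is 0.2267.

Call:
nudge_tcp(
  steps=[
    [0.2,[0.04,0,0],[0,0,0]],
    [0.2,[0.1,0,0],[0,0,0]],
    [0.2,[0.16,0.0267,0],[0,0,0]],
    [0.2,[0.2,0.08,0],[0,0,0]],
    [0.2,[0.2267,0.1333,0],[0,0,0]],
    [0.2,[0.2267,0.2,0],[0,0,0]],
    [0.2,[0.2267,0.24,0],[0,0,0]],
    [0.2,[0.2267,0.2573,0],[0,0,0]],
    [0.2,[0.2267,0.2573,0],[0,0,0]],
  ],
)

```text
clock: 6.6
tool_pos: [0.4202, 0.2391, 0.2016]
eef_rot: [0.001, 1.0, -0.0, -0.001]
contact_force: [-0.3, -0.9, -0.5]
opening: 0.456
finger_force: 14.9
```

```bash
python3 - <<'E'
from h import *
import pickle
c=pickle.load(open("pics/w5.pkl","rb"));
for u,v in((382,267),(193,281)):print(plane(c,u*.64,v*.64,.038).round(4))
E
python3 shot.py w6;python3 -c "
from h import *
print(delta([.42,.2365,.071],np.pi/2))"
```

```text
[0.5851 0.04   0.038 ]
[ 0.5931 -0.073   0.038 ]
6.65 [0.4204 0.2368 0.2017] [-0.51  0.57 -0.15  2.02  0.16  0.56  0.79] 0.035
(array([0.0002, 0.    , 0.1307]), array([-0.0023, -0.0021, -0.0046]))
```

View pics/w6b.png

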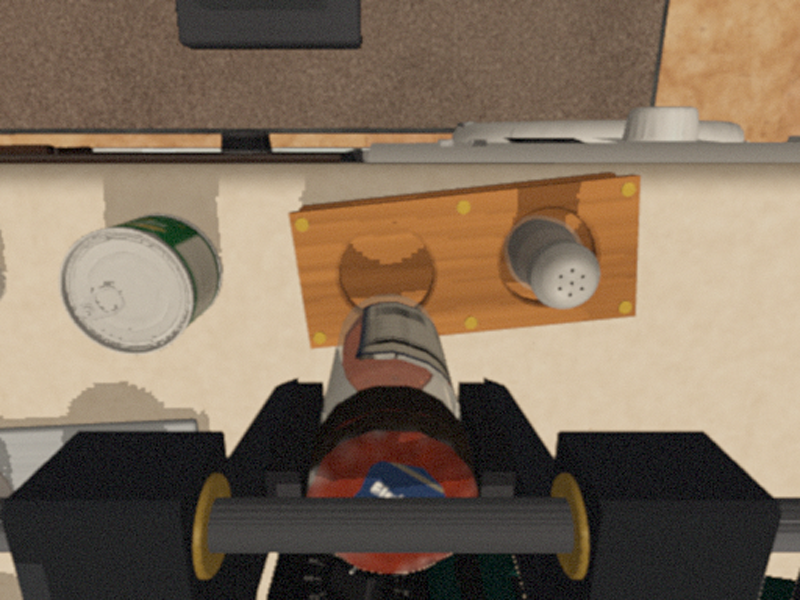

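w6 shows the rack with top corners (291,213), (638,177), (635,315), (311,347) and free hole at (387,272). The salt cap is at (566,274).

```bash
python3 - <<'E'
from h import *
import pickle
c=pickle.load(open("pics/w6.pkl","rb"));c1=pickle.load(open("pics/w1.pkl","rb"))
P=np.array([plane(c,u*.64,v*.64,.04) for u,v in((291,213),(638,177),(635,315),(311,347))])
m=P.mean(0);e=(P[1]-P[0]+P[2]-P[3]);e/=np.linalg.norm(e);print(P.round(4),m.round(4),e.round(3),'h-',m-.048*e,'h+',m+.048*e)
print('h- rim',plane(c,387*.64,272*.64,.04).round(4),'salt',plane(c,571*.64,280*.64,.1).round(4),'tri',tri([(c,571*.64,280*.64),(c1,503*.64,233*.64)]).round(4),tri([(c,387*.64,272*.64),(c1,376*.64,237*.64)]).round(4))
print(delta([.42,.2365,.071],np.pi/2),r.get_state()['tool_pos'])
E
```

```text
[[0.3834 0.1834 0.04  ]
 [0.3638 0.3784 0.04  ]
 [0.4452 0.388  0.04  ]
 [0.4657 0.1909 0.04  ]] [0.4145 0.2852 0.04  ] [-0.102  0.995  0.   ] h- [0.41942559 0.23740806 0.04      ] h+ [0.409669   0.33291099 0.04      ]
h- rim [0.4182 0.238  0.04  ] salt [0.4072 0.326  0.1   ] tri [0.408  0.3275 0.0963] [0.4263 0.2373 0.0081]
(array([0.0002, 0.    , 0.1307]), array([-0.0023, -0.0021, -0.0046])) [0.42044683 0.23679532 0.20165313]
```

In the tool's units: 0.126 m is 0.168, 0.12 m is 0.16.

Call:
nudge_tcp(
  steps=[
    [0.2,[0.0013,0.0013,0.04],[0,0,0]],
    [0.2,[0.0013,0.0013,0.08],[0,0,0]],
    [0.2,[0.0013,0.0013,0.1067],[0,0,0]],
    [0.2,[0.0013,0.0013,0.1267],[0,0,0]],
    [0.2,[0.0013,0.0013,0.1467],[0,0,0]],
    [0.2,[0.0013,0.0013,0.16],[0,0,0]],
    [0.2,[0.0013,0.0013,0.168],[0,0,0]],
    [0.2,[0.0013,0.0013,0.168],[0,0,0]],
  ],
)

```text
clock: 7.45
tool_pos: [0.42, 0.2377, 0.0762]
eef_rot: [0.003, 1.0, -0.001, -0.0]
contact_force: [0.2, -0.1, -0.9]
opening: 0.465
finger_force: 14.9
```

```bash
python3 -c "
from h import *
print(delta([.4192,.2375,.0715],np.pi/2))"
```

```text
(array([ 0.0008, -0.0002,  0.0047]), array([-0.0013, -0.001 , -0.0063]))
```

In the tool's units: 0.005 m is 0.0067, 0.003 m is 0.004.

Call:
nudge_tcp(
  steps=[
    [0.2,[0.0013,0,0.004],[0,0,0]],
    [0.2,[0.0013,0,0.0067],[0,0,0]],
    [0.2,[0.0013,0,0.0067],[0,0,0]],
  ],
)

```text
clock: 7.75
tool_pos: [0.4191, 0.2391, 0.0719]
eef_rot: [0.002, 1.0, 0.0, 0.0]
contact_force: [-0.6, 0.6, -0.3]
opening: 0.459
finger_force: 14.9
```

Call:
nudge_tcp(
  steps=[
    [0.72,[0,0,0],[0,0,0]],
    [0.72,[0,0,0],[0,0,0]],
    [0.72,[0,0,0],[0,0,0]],
    [0.72,[0,0,0],[0,0,0]],
    [0.72,[0,0,-0.04],[0,0,0]],
    [0.72,[0,0,-0.0933],[0,0,0]],
    [0.72,[0,0,-0.1333],[0,0,0]],
    [0.72,[0,0,-0.1333],[0,0,0]],
  ],
)

```text
clock: 8.55
tool_pos: [0.4209, 0.2402, 0.1751]
eef_rot: [0.003, 1.0, 0.002, 0.003]
contact_force: [0.4, 0.1, -0.3]
opening: 0.716
finger_force: 0.0
```

```bash
python3 -c "
from h import *
print(delta([.4076,.3268,.17],np.pi/2))"
```

```text
(array([0.0138, 0.0865, 0.0054]), array([ 0.0042,  0.0061, -0.0052]))
```

In the tool's units: 0.0865 m is 0.1153, 0.07 m is 0.0933.

Call:
nudge_tcp(
  steps=[
    [0.78,[0.004,0.04,0],[0,0,0]],
    [0.78,[0.0133,0.0933,0],[0,0,0]],
    [0.78,[0.0173,0.1153,0.0067],[0,0,0]],
    [0.78,[0.0173,0.1153,0.04],[0,0,0]],
    [0.78,[0.0173,0.1153,0.04],[0,0,0]],
  ],
)

```text
clock: 9.05
tool_pos: [0.4044, 0.3246, 0.139]
eef_rot: [0.002, 1.0, -0.002, -0.002]
contact_force: [-0.5, -1.2, -0.5]
opening: 0.78
finger_force: 0.0
```

```bash
python3 -c "
from h import *
print(delta([.4076,.3268,.061],np.pi/2))"; python3 shot.py w7
```

```text
(array([-0.0035,  0.0025,  0.078 ]), array([-0.0041, -0.0044, -0.003 ]))
9.1 [0.4052 0.3244 0.1401] [-0.69  0.71 -0.11  1.97  0.16  0.48  0.64] 0.036
```

View pics/w7b.png

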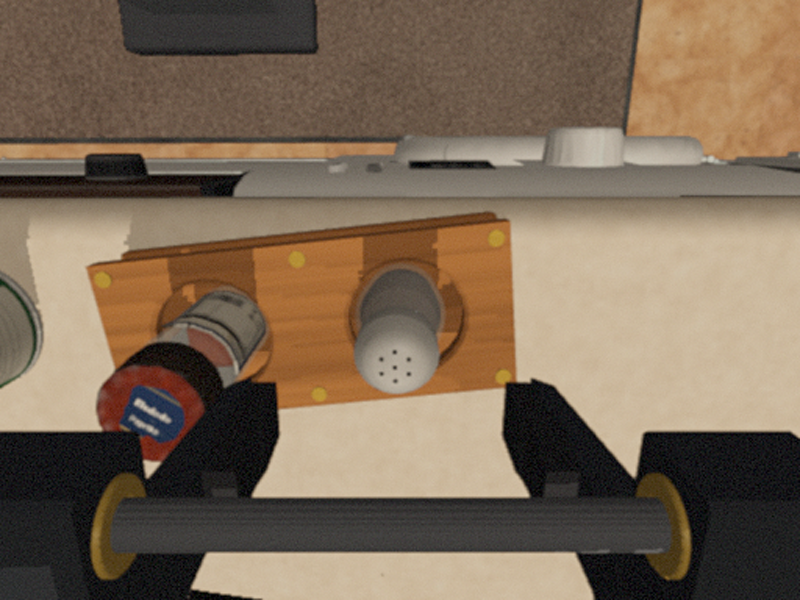

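Red stands in the −y hole. The salt's cap is centred at (396,364), between the fingers.

```bash
python3 - <<'E'
from h import *
import pickle
c=pickle.load(open("pics/w7.pkl","rb"))
print('salt',plane(c,395*.64,367*.64,.1).round(4),'equator',plane(c,397*.64,352*.64,.085).round(4),'red',plane(c,153*.64,412*.64,.115).round(4))
s=r.get_state();print(s['tool_pos'],delta([.4076,.3268,.061],np.pi/2,s))
E
```

```text
salt [0.4081 0.327  0.1   ] equator [0.4082 0.3279 0.085 ] red [0.4186 0.2411 0.115 ]
[0.4051739  0.32435417 0.14014166] (array([-0.0027,  0.0027,  0.0791]), array([-0.0035, -0.0032, -0.0043]))
```

In the tool's units: 0.079 m is 0.1053, 0.078 m is 0.104.

Call:
nudge_tcp(
  steps=[
    [0.78,[-0.004,0.004,0.04],[0,0,0]],
    [0.78,[-0.004,0.004,0.08],[0,0,0]],
    [0.78,[-0.004,0.004,0.104],[0,0,0]],
    [0.2,[-0.004,0.004,0.1053],[0,0,0]],
    [0.2,[-0.004,0.004,0.1053],[0,0,0]],
    [0.2,[-0.004,0.004,0.1053],[0,0,0]],
    [0.2,[-0.004,0.004,0.1053],[0,0,0]],
    [0.2,[-0.004,0.004,0.1053],[0,0,0]],
    [0.2,[-0.004,0.004,0.1053],[0,0,0]],
  ],
  squeeze=12,
)

```text
clock: 10.0
tool_pos: [0.41, 0.3288, 0.0636]
eef_rot: [0.003, 1.0, 0.0, 0.001]
contact_force: [0.3, -0.8, 6.4]
opening: 0.389
finger_force: 12.2
```

Call:
nudge_tcp(
  steps=[
    [0.2,[0,0,0],[0,0,0]],
    [0.2,[0,0,-0.0267],[0,0,0]],
    [0.2,[0,0,-0.0667],[0,0,0]],
    [0.2,[0,0,-0.12],[0,0,0]],
    [0.2,[0,0,-0.1733],[0,0,0]],
    [0.2,[0,0,-0.1867],[0,0,0]],
    [0.2,[0,0,-0.1867],[0,0,0]],
  ],
)

```text
clock: 10.7
tool_pos: [0.4101, 0.3291, 0.2041]
eef_rot: [0.002, 1.0, 0.001, 0.001]
contact_force: [-0.1, 1.0, -1.0]
opening: 0.385
finger_force: 11.8
```

```bash
python3 -c "
from h import *
print(delta([.5935,-.073,.18],np.pi/2))"
```

```text
(array([-0.1853, -0.4012,  0.0236]), array([ 0.0024,  0.0025, -0.0049]))
```

The rows are not in the units I measure in: shifts go in shares of 0.75 m and turns go in shares of pi/2 rad. I convert before sending: -0.402 m is -0.536, -0.05 m is -0.0667.

Call:
nudge_tcp(
  steps=[
    [0.2,[0,-0.0533,0],[0,0,0]],
    [0.2,[0,-0.12,0],[0,0,0]],
    [0.2,[-0.0133,-0.18,0],[0,0,0]],
    [0.2,[-0.04,-0.24,0],[0,0,0]],
    [0.2,[-0.0667,-0.3,0],[0,0,0]],
    [0.2,[-0.1067,-0.3533,0],[0,0,0]],
    [0.2,[-0.1467,-0.4067,0],[0,0,0]],
    [0.2,[-0.1867,-0.46,0],[0,0,0]],
    [0.2,[-0.2267,-0.5067,0],[0,0,0]],
    [0.2,[-0.2467,-0.536,0],[0,0,0]],
  ],
)

```text
clock: 11.7
tool_pos: [0.5933, -0.0786, 0.2]
eef_rot: [0.004, 1.0, -0.001, -0.001]
contact_force: [0.6, 0.6, -1.5]
opening: 0.39
finger_force: 11.8
```

Call:
nudge_tcp(
  steps=[
    [0.2,[0,0,0],[0,0,0]],
    [0.2,[0,0,0],[0,0,0]],
  ],
)

```text
clock: 11.9
tool_pos: [0.5911, -0.0743, 0.2003]
eef_rot: [0.003, 1.0, 0.0, -0.002]
contact_force: [-1.2, 0.3, -1.3]
opening: 0.391
finger_force: 11.8
```

```bash
python3 shot.py w8; python3 -c "
from h import *
print(delta([.5935,-.073,.0],np.pi/2))"
```

```text
11.95 [ 0.5909 -0.0731  0.2008] [ 0.18  0.7  -0.23  1.69  0.21  0.78  1.41] 0.019
(array([-3.400e-03, -2.000e-04,  2.008e-01]), array([ 0.0014, -0.004 , -0.0036]))
```

View pics/w8b.png

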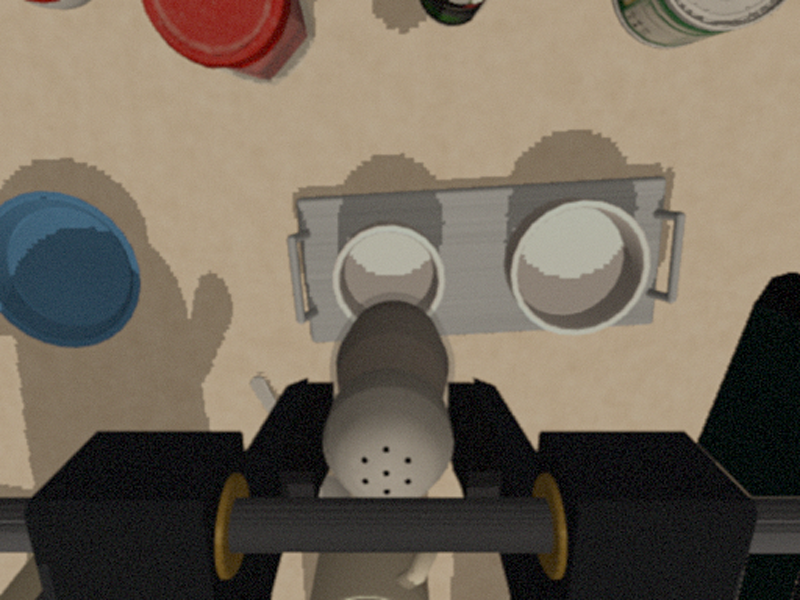

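The salt is held upright. Its foot's near edge is at (393,302) and its cap apex at (386,473). The narrow rim is at (390,279), the wide rim at (581,267) and the dish at (66,269).

```bash
python3 - <<'E'
from h import *
import pickle
from scipy.optimize import fsolve
c=pickle.load(open("pics/w8.pkl","rb"))
t=np.array([.5909,-.0731,.2008])
for rf in(.022,.020):
  f=lambda p:[proj(c,(p[0]-rf,t[1],p[1]))[1]-302*.64, proj(c,(p[0],t[1],p[1]+.09))[1]-473*.64]
  x,z=fsolve(f,[.591,.147]);print(rf,'salt x',x,'foot z',z,'tcp-foot',t[2]-z)
for u,v in((390,279),(581,267)):print(plane(c,u*.64,v*.64,.038).round(4))
print('salt y',plane(c,386*.64,473*.64,t[2]+.036).round(4))
for p in((299,199),(664,179),(655,321),(316,342)):print(plane(c,p[0]*.64,p[1]*.64,.008).round(4))
print('dish',plane(c,66*.64,269*.64,.018).round(4))
s=r.get_state();print(s['tool_pos'])
E
```

```text
0.022 salt x 0.6016605583725155 foot z 0.12767222675309395 tcp-foot 0.07312777324690606
0.02 salt x 0.5980793304684984 foot z 0.13279629050021594 tcp-foot 0.06800370949978407
[ 0.593  -0.0734  0.038 ]
[0.5864 0.0393 0.038 ]
salt y [ 0.5883 -0.0747  0.2368]
[ 0.5492 -0.1298  0.008 ]
[0.5383 0.0958 0.008 ]
[0.631  0.1036 0.008 ]
[ 0.6446 -0.1238  0.008 ]
dish [ 0.5905 -0.2769  0.018 ]
[ 0.59094733 -0.07307104  0.20081783]
```

In the tool's units: 0.12 m is 0.16, 0.115 m is 0.1533.

Call:
nudge_tcp(
  steps=[
    [0.2,[-0.0053,0,0.04],[0,0,0]],
    [0.2,[-0.0053,0,0.08],[0,0,0]],
    [0.2,[-0.0053,0,0.1133],[0,0,0]],
    [0.2,[-0.0053,0,0.1333],[0,0,0]],
    [0.2,[-0.0053,0,0.1467],[0,0,0]],
    [0.2,[-0.0053,0,0.1533],[0,0,0]],
    [0.2,[-0.0053,0,0.16],[0,0,0]],
    [0.2,[-0.0053,0,0.16],[0,0,0]],
  ],
)

```text
clock: 12.75
tool_pos: [0.5967, -0.0742, 0.0829]
eef_rot: [0.002, 1.0, 0.0, 0.0]
contact_force: [0.7, -0.1, -0.9]
opening: 0.391
finger_force: 11.8
```

Call:
nudge_tcp(
  steps=[
    [0.2,[0,0,0.0027],[0,0,0]],
    [0.2,[0,0,0.0053],[0,0,0]],
    [0.2,[0,0,0.008],[0,0,0]],
    [0.2,[0,0,0.0107],[0,0,0]],
    [0.2,[0,0,0.0107],[0,0,0]],
  ],
)

```text
clock: 13.25
tool_pos: [0.5963, -0.0744, 0.0744]
eef_rot: [0.002, 1.0, 0.0, -0.0]
contact_force: [0.6, -0.5, -0.9]
opening: 0.39
finger_force: 11.8
```

In the tool's units: 0.005 m is 0.0067, 0.004 m is 0.0053.

Call:
nudge_tcp(
  steps=[
    [0.2,[0,0,0.0027],[0,0,0]],
    [0.2,[0,0,0.0053],[0,0,0]],
    [0.2,[0,0,0.0067],[0,0,0]],
    [0.2,[0,0,0.0067],[0,0,0]],
  ],
)

```text
clock: 13.65
tool_pos: [0.5964, -0.0743, 0.0695]
eef_rot: [0.002, 1.0, 0.0, -0.0]
contact_force: [0.6, 0.4, -1.8]
opening: 0.388
finger_force: 11.8
```

Call:
nudge_tcp(
  steps=[
    [0.2,[0,0,0.0013],[0,0,0]],
    [0.2,[0,0,0.0027],[0,0,0]],
    [0.2,[0,0,0.004],[0,0,0]],
    [0.2,[0,0,0.004],[0,0,0]],
  ],
)

```text
clock: 14.05
tool_pos: [0.5964, -0.0743, 0.0665]
eef_rot: [0.002, 1.0, 0.0, -0.0]
contact_force: [-0.1, -0.3, -0.8]
opening: 0.389
finger_force: 11.8
```

In the tool's units: 0.002 m is 0.0027, 0.001 m is 0.0013.

Call:
nudge_tcp(
  steps=[
    [0.2,[0,0,0.0013],[0,0,0]],
    [0.2,[0,0,0.0027],[0,0,0]],
    [0.2,[0,0,0.0027],[0,0,0]],
  ],
  only="pos|contact",
)

```text
tool_pos: [0.5971, -0.0744, 0.0657]
contact_force: [-1.0, 0.0, 5.6]
```

Call:
nudge_tcp(
  steps=[
    [0.2,[0,0,0.0013],[0,0,0]],
    [0.2,[0,0,0.0027],[0,0,0]],
    [0.2,[0,0,0.0027],[0,0,0]],
  ],
  only="pos|contact",
)

```text
tool_pos: [0.5979, -0.0746, 0.0654]
contact_force: [-4.2, 0.2, 17.4]
```

In the tool's units: -0.12 m is -0.16, -0.08 m is -0.1067.

Call:
nudge_tcp(
  steps=[
    [0.2,[0.0013,0,-0.0033],[0,0,0]],
    [0.75,[0.0013,0,-0.0033],[0,0,0]],
    [0.75,[0.0013,0,-0.0033],[0,0,0]],
    [0.75,[0.0013,0,-0.0033],[0,0,0]],
    [0.75,[0.0013,0,-0.0033],[0,0,0]],
    [0.75,[0.0013,0,-0.0533],[0,0,0]],
    [0.75,[0.0013,0,-0.1067],[0,0,0]],
    [0.9,[0.0013,0,-0.16],[0,0,0]],
    [0.9,[0.0013,0,-0.16],[0,0,0]],
  ],
)

```text
clock: 15.55
tool_pos: [0.5991, -0.0744, 0.1878]
eef_rot: [0.003, 1.0, -0.0, 0.005]
contact_force: [1.4, -0.2, 0.1]
opening: 0.893
finger_force: 0.0
```

```bash
python3 shot.py w9; python3 -c "
from h import *
print(delta([.4315,-.0375,.17],np.pi/2))"
```

```text
15.6 [ 0.5974 -0.0744  0.1852] [ 0.18  0.73 -0.23  1.7   0.23  0.74  1.4 ] 0.057
(array([0.1662, 0.0361, 0.0142]), array([-0.0002,  0.0058, -0.0051]))
```

View pics/w9b.png

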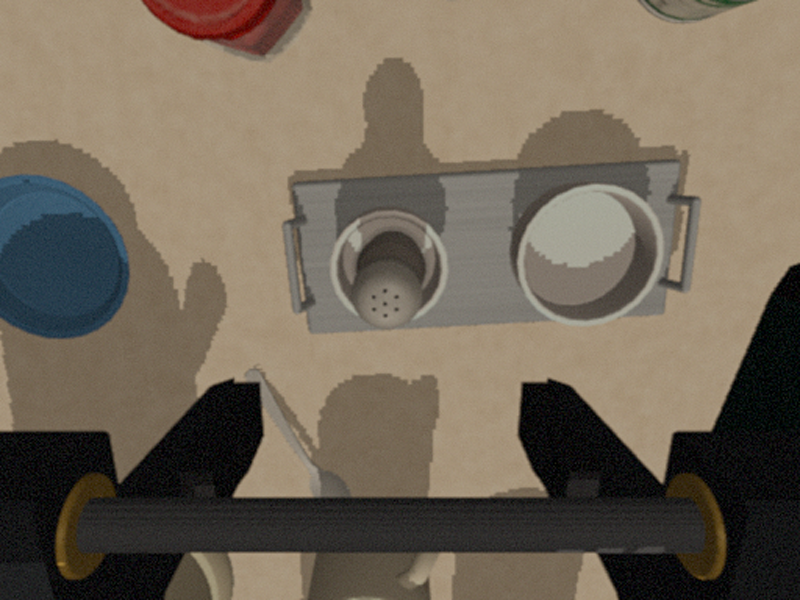

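The salt stands upright in the narrow cup, with its cap at (387,300). Next is green.

In the tool's units: 0.1665 m is 0.222, 0.037 m is 0.0493.

Call:
nudge_tcp(
  steps=[
    [1,[0.04,0.008,0],[0,0,0]],
    [1,[0.1067,0.0267,0],[0,0,0]],
    [1,[0.16,0.04,0],[0,0,0]],
    [1,[0.2133,0.0493,0.0187],[0,0,0]],
    [1,[0.222,0.0493,0.0187],[0,0,0]],
    [1,[0.222,0.0493,0.0187],[0,0,0]],
    [1,[0.222,0.0493,0.0187],[0,0,0]],
  ],
)

```text
clock: 16.3
tool_pos: [0.4308, -0.0366, 0.1684]
eef_rot: [0.003, 1.0, 0.0, 0.001]
contact_force: [0.6, -0.2, -0.3]
opening: 0.999
finger_force: 0.0
```

```bash
python3 shot.py w10; python3 - <<'E'
from h import *
import pickle
print(delta([.431,-.037,.061],np.pi/2),r.get_state()['tool_pos'])
im=cv2.imread("pics/w10.png");c=pickle.load(open("pics/w10.pkl","rb"))
print('expect cap',proj(c,(.431,-.037,.105)))
m=(im.max(2)<45).astype(np.uint8); m[235:]=0
n,l,st,ce=cv2.connectedComponentsWithStats(m)
for i in range(1,n):
    if st[i,4]>300: print(st[i],ce[i])
x,y=map(int,proj(c,(.431,-.037,.105)))
cv2.imwrite("pics/w10c.png",cv2.resize(im[max(0,y-75):y+75,x-100:x+100],(800,600),interpolation=cv2.INTER_CUBIC));print(x,y)
E
```

```text
16.35 [ 0.4313 -0.0366  0.1685] [ 0.09  0.58 -0.18  2.2   0.27  0.38  1.26] 0.004
(array([ 0.0005, -0.0005,  0.1075]), array([ 0.0004,  0.0022, -0.0053])) [ 0.43127321 -0.03659     0.16853854]
expect cap (np.float64(247.86290058218952), np.float64(213.89438291578168))
[202  15 119  10 477] [260.90985325  21.31446541]
[353  73  37  16 428] [369.65654206  79.88084112]
[ 219  177   58   58 2402] [247.08326395 206.53913405]
247 213
```

In the tool's units: 0.107 m is 0.1427, 0.1 m is 0.1333.

Call:
nudge_tcp(
  steps=[
    [1,[0,0,0.0533],[0,0,0]],
    [1,[0,0,0.1067],[0,0,0]],
    [1,[0,0,0.1333],[0,0,0]],
    [0.8,[0,0,0.1427],[0,0,0]],
    [0.2,[0,0,0.1427],[0,0,0]],
    [0.2,[0,0,0.1427],[0,0,0]],
    [0.2,[0,0,0.1427],[0,0,0]],
    [0.2,[0,0,0.1427],[0,0,0]],
    [0.2,[0,0,0.1427],[0,0,0]],
    [0.2,[0,0,0.1427],[0,0,0]],
  ],
  squeeze=15,
)

```text
clock: 17.35
tool_pos: [0.4296, -0.0366, 0.0622]
eef_rot: [0.003, 1.0, 0.0, 0.001]
contact_force: [-0.6, -0.9, 5.1]
opening: 0.459
finger_force: 14.9
```

Call:
nudge_tcp(
  steps=[
    [0.2,[0,0,0],[0,0,0]],
    [0.2,[0,0,0],[0,0,0]],
    [0.2,[0,0,0],[0,0,0]],
    [0.2,[0,0,-0.04],[0,0,0]],
    [0.2,[0,0,-0.0933],[0,0,0]],
    [0.2,[0,0,-0.1467],[0,0,0]],
    [0.2,[0,0,-0.2],[0,0,0]],
    [0.2,[0,0,-0.2],[0,0,0]],
  ],
)

```text
clock: 18.15
tool_pos: [0.4316, -0.0365, 0.2156]
eef_rot: [0.003, 1.0, 0.0, 0.004]
contact_force: [1.8, 0.1, -1.7]
opening: 0.457
finger_force: 14.9
```

```bash
python3 -c "
from h import *
print(delta([.4097,.333,.211],np.pi/2))"
```

```text
(array([0.0239, 0.3694, 0.0044]), array([ 0.0002,  0.0087, -0.0053]))
```

In the tool's units: 0.37 m is 0.4933, 0.01 m is 0.0133.

Call:
nudge_tcp(
  steps=[
    [0.2,[0,0.04,0],[0,0,0]],
    [0.2,[0.0053,0.1067,0],[0,0,0]],
    [0.2,[0.0133,0.1733,0],[0,0,0]],
    [0.2,[0.0187,0.24,0],[0,0,0]],
    [0.2,[0.0267,0.3067,0],[0,0,0]],
    [0.2,[0.0293,0.3733,0],[0,0,0]],
    [0.2,[0.032,0.44,0],[0,0,0]],
    [0.2,[0.032,0.48,0],[0,0,0]],
    [0.2,[0.032,0.4933,0],[0,0,0]],
    [0.2,[0.032,0.4933,0],[0,0,0]],
  ],
)

```text
clock: 19.15
tool_pos: [0.4061, 0.3342, 0.2106]
eef_rot: [0.001, 1.0, -0.001, -0.001]
contact_force: [-0.1, -0.2, -2.0]
opening: 0.46
finger_force: 14.9
```

Call:
nudge_tcp(
  steps=[
    [0.2,[0,0,0],[0,0,0]],
    [0.2,[0,0,0.04],[0,0,0]],
    [0.2,[0,0,0.08],[0,0,0]],
    [0.2,[0,0,0.1067],[0,0,0]],
    [0.2,[0,0,0.1067],[0,0,0]],
  ],
)

```text
clock: 19.65
tool_pos: [0.4061, 0.3295, 0.1295]
eef_rot: [0.004, 1.0, -0.003, -0.002]
contact_force: [-0.5, 0.4, -1.2]
opening: 0.455
finger_force: 14.9
```

```bash
python3 shot.py w11;python3 -c "
from h import *
print(delta([.4097,.333,.072],np.pi/2))"
```

```text
19.7 [0.4069 0.3307 0.131 ] [-0.68  0.73 -0.14  1.96  0.22  0.47  0.58] 0.038
(array([-0.0029,  0.0026,  0.0589]), array([-0.0036, -0.0021, -0.0074]))
```

In the tool's units: 0.056 m is 0.0747, 0.053 m is 0.0707.

Call:
nudge_tcp(
  steps=[
    [0.2,[-0.0033,0.0033,0.0133],[0,0,0]],
    [0.2,[-0.0033,0.0033,0.0267],[0,0,0]],
    [0.2,[-0.0033,0.0033,0.044],[0,0,0]],
    [0.2,[-0.0033,0.0033,0.06],[0,0,0]],
    [0.2,[-0.0033,0.0033,0.0707],[0,0,0]],
    [0.2,[-0.0033,0.0033,0.0747],[0,0,0]],
    [0.2,[-0.0033,0.0033,0.0747],[0,0,0]],
  ],
)

```text
clock: 20.4
tool_pos: [0.4092, 0.3359, 0.0752]
eef_rot: [0.002, 1.0, -0.0, -0.0]
contact_force: [-0.3, 0.6, -0.8]
opening: 0.457
finger_force: 14.9
```

Call:
nudge_tcp(
  steps=[
    [0.2,[0,0,0.0013],[0,0,0]],
    [0.2,[0,0,0.0027],[0,0,0]],
    [0.2,[0,0,0.0027],[0,0,0]],
  ],
  only="pos|contact",
)

```text
tool_pos: [0.4096, 0.3362, 0.0739]
contact_force: [-0.5, -0.7, -1.5]
```

In the tool's units: -0.002 m is -0.0027, -0.001 m is -0.0013.

Call:
nudge_tcp(
  steps=[
    [0.2,[0,-0.0013,0.0013],[0,0,0]],
    [0.2,[0,-0.0027,0.0027],[0,0,0]],
    [0.2,[0,-0.0027,0.0027],[0,0,0]],
  ],
  only="pos|contact",
)

```text
tool_pos: [0.4097, 0.3343, 0.0721]
contact_force: [-0.6, 0.2, 3.1]
```

Call:
nudge_tcp(
  steps=[
    [0.72,[0,0,0],[0,0,0]],
    [0.72,[0,0,0],[0,0,0]],
    [0.72,[0,0,0],[0,0,0]],
    [0.72,[0,0,0],[0,0,0]],
    [0.72,[0,0,-0.04],[0,0,0]],
    [0.72,[0,0,-0.0933],[0,0,0]],
    [0.72,[0,0,-0.1467],[0,0,0]],
    [0.72,[0,0,-0.2],[0,0,0]],
    [0.72,[0,0,-0.2],[0,0,0]],
  ],
)

```text
clock: 21.9
tool_pos: [0.4117, 0.3362, 0.2265]
eef_rot: [0.003, 1.0, 0.004, 0.004]
contact_force: [1.0, 0.3, -0.3]
opening: 0.723
finger_force: 0.0
```

```bash
python3 shot.py w12; python3 - <<'E'
from h import *
import pickle
c=pickle.load(open("pics/w12.pkl","rb"));im=cv2.imread("pics/w12.png")
print('green cap',proj(c,(.4097,.333,.115)),'red',proj(c,(.4192,.2375,.115)))
cv2.imwrite("pics/w12b.png",im)
print(delta([.4365,-.381,.27],np.pi/2))
E
```

```text
21.95 [0.4107 0.3351 0.2241] [-0.65  0.58 -0.2   1.87  0.17  0.69  0.62] 0.058
green cap (np.float64(243.51897213011694), np.float64(188.54627220234278)) red (np.float64(122.5098077620046), np.float64(200.97901129934175))
(array([-0.0297, -0.7158, -0.0486]), array([ 0.004 ,  0.0043, -0.0051]))
```

In the tool's units: -0.48 m is -0.64, -0.23 m is -0.3067.

Call:
nudge_tcp(
  steps=[
    [1,[0,-0.04,0],[0,0,0]],
    [1,[0,-0.1067,0],[0,0,0]],
    [1,[0,-0.1733,0],[0,0,0]],
    [1,[0,-0.24,0],[0,0,0]],
    [1,[-0.0133,-0.3067,-0.0133],[0,0,0]],
    [1,[-0.0133,-0.3733,-0.0267],[0,0,0]],
    [1,[-0.0267,-0.44,-0.04],[0,0,0]],
    [1,[-0.0267,-0.5067,-0.0533],[0,0,0]],
    [1,[-0.04,-0.5733,-0.0533],[0,0,0]],
    [1,[-0.04,-0.64,-0.0533],[0,0,0]],
  ],
  lines="1,2",
)

```text
clock: 22.95
tool_pos: [0.4372, -0.1416, 0.2609]
```

Call:
nudge_tcp(
  steps=[
    [1,[0,-0.0667,0],[0,0,0]],
    [1,[0,-0.1333,0],[0,0,0]],
    [1,[0,-0.2,0],[0,0,0]],
    [1,[0,-0.2667,0],[0,0,0]],
    [1,[0,-0.3,0],[0,0,0]],
    [1,[0,-0.3147,0],[0,0,0]],
    [1,[0,-0.3147,0],[0,0,0]],
    [1,[0,-0.3147,0],[0,0,0]],
  ],
)

```text
clock: 23.75
tool_pos: [0.4362, -0.3732, 0.261]
eef_rot: [0.001, 1.0, 0.001, -0.0]
contact_force: [0.0, 0.7, 0.1]
opening: 1.001
finger_force: 0.0
```

```bash
python3 shot.py w13;  python3 - <<'E'
from h import *
import pickle
c=pickle.load(open("pics/w13.pkl","rb"));im=cv2.imread("pics/w13.png")
u,v=proj(c,(.4358,-.381,.141));k=proj(c,(.4358,-.381,.168));print('expect head',u,v,'knob',k)
print(delta([.4358,-.381,.122],np.pi/2))
hsv=cv2.cvtColor(im,cv2.COLOR_BGR2HSV);m=((hsv[...,0]>5)&(hsv[...,0]<22)&(hsv[...,1]>120)).astype(np.uint8);m=cv2.morphologyEx(m,cv2.MORPH_OPEN,np.ones((3,3)))
n,l,st,ce=cv2.connectedComponentsWithStats(m)
for i in range(1,n):
    if st[i,4]>200: print(st[i],ce[i].round(1))
cv2.imwrite("pics/w13b.png",cv2.resize(im,(800,600)))
E
```

```text
23.8 [ 0.4365 -0.373   0.2613] [ 0.79  0.6  -0.28  1.69  0.2   0.88  2.  ] 0.01
expect head 238.71911108600142 188.529340653684 knob (np.float64(237.7158671011599), np.float64(199.03935735909033))
(array([ 0.0006, -0.0083,  0.1393]), array([ 0.0021, -0.0006, -0.0014]))
[   0    0  178   89 6857] [51.9 47.2]
[ 209  136   59   82 3580] [239.8 176.8]
[  53  231   85   44 1652] [ 93.8 253. ]
[  13  303   42   69 1108] [ 28.  338.2]
[446 304  41  67 956] [471.6 338.2]
```

View pics/w13b.png

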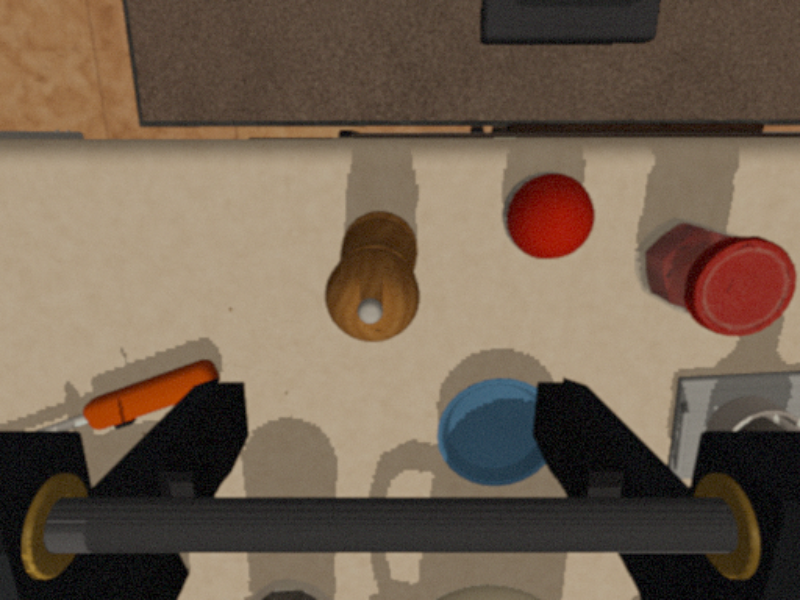

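The mill's knob is at (370,311), which is where it was predicted. Descend and grip the head.

In the tool's units: 0.139 m is 0.1853, 0.13 m is 0.1733.

Call:
nudge_tcp(
  steps=[
    [1,[0.0007,-0.0107,0.0267],[0,0,0]],
    [1,[0.0007,-0.0113,0.08],[0,0,0]],
    [1,[0.0007,-0.0113,0.1333],[0,0,0]],
    [1,[0.0007,-0.0113,0.1733],[0,0,0]],
    [0.8,[0.0007,-0.0113,0.1853],[0,0,0]],
    [0.2,[0.0007,-0.0113,0.1853],[0,0,0]],
    [0.2,[0.0007,-0.0113,0.1853],[0,0,0]],
    [0.2,[0.0007,-0.0113,0.1853],[0,0,0]],
    [0.2,[0.0007,-0.0113,0.1853],[0,0,0]],
    [0.2,[0.0007,-0.0113,0.1853],[0,0,0]],
  ],
  squeeze=25,
)

```text
clock: 24.8
tool_pos: [0.4363, -0.3844, 0.124]
eef_rot: [0.002, 1.0, -0.001, 0.001]
contact_force: [-0.1, 0.9, 5.2]
opening: 0.538
finger_force: 24.5
```

Call:
nudge_tcp(
  steps=[
    [0.2,[0,0,0],[0,0,0]],
    [0.2,[0,0,0],[0,0,0]],
    [0.2,[0,0,0],[0,0,0]],
    [0.2,[0,0,-0.0267],[0,0,0]],
    [0.2,[0,0,-0.0667],[0,0,0]],
    [0.2,[0,0,-0.1133],[0,0,0]],
    [0.2,[0,0,-0.1467],[0,0,0]],
    [0.2,[0,0,-0.1467],[0,0,0]],
  ],
)

```text
clock: 25.6
tool_pos: [0.4371, -0.3855, 0.2361]
eef_rot: [0.003, 1.0, -0.002, 0.003]
contact_force: [0.2, -0.3, -1.4]
opening: 0.536
finger_force: 24.7
```

```bash
python3 -c "
from h import *
print(delta([.587,.0405,.231],np.pi/2))"
```

```text
(array([-0.1477,  0.4268,  0.0041]), array([-0.0043,  0.0056, -0.0053]))
```

In the tool's units: 0.405 m is 0.54, -0.03 m is -0.04.

Call:
nudge_tcp(
  steps=[
    [0.2,[-0.0133,0.0267,-0.0267],[0,0,0]],
    [0.2,[-0.0267,0.08,-0.04],[0,0,0]],
    [0.2,[-0.04,0.14,-0.04],[0,0,0]],
    [0.2,[-0.0533,0.2,-0.04],[0,0,0]],
    [0.2,[-0.0733,0.26,-0.04],[0,0,0]],
    [0.2,[-0.0933,0.32,-0.04],[0,0,0]],
    [0.2,[-0.1133,0.38,-0.04],[0,0,0]],
    [0.2,[-0.1333,0.44,-0.04],[0,0,0]],
    [0.2,[-0.16,0.4933,-0.04],[0,0,0]],
    [0.2,[-0.1867,0.54,-0.04],[0,0,0]],
  ],
  lines="1,2",
)

```text
clock: 26.6
tool_pos: [0.5768, 0.0227, 0.2612]
```

Call:
nudge_tcp(
  steps=[
    [0.2,[-0.0107,0.0267,0],[0,0,0]],
    [0.2,[-0.012,0.0293,0],[0,0,0]],
    [0.2,[-0.012,0.0293,0.0267],[0,0,0]],
    [0.2,[-0.012,0.0293,0.0667],[0,0,0]],
    [0.2,[-0.012,0.0293,0.0667],[0,0,0]],
    [0.2,[-0.012,0.0293,0.0667],[0,0,0]],
  ],
)

```text
clock: 27.2
tool_pos: [0.5856, 0.0407, 0.2121]
eef_rot: [0.003, 1.0, -0.001, -0.001]
contact_force: [0.0, -0.0, -1.8]
opening: 0.539
finger_force: 24.9
```

```bash
python3 shot.py w14; python3 -c "
from h import *
print(delta([.587,.0405,.1355],np.pi/2))"
```

```text
27.25 [0.5866 0.0412 0.2132] [-0.01  0.67 -0.24  1.71  0.21  0.78  1.22] 0.018
(array([-0.0004, -0.0007,  0.0777]), array([-0.0004,  0.0003, -0.006 ]))
```

In the tool's units: 0.073 m is 0.0973, 0.068 m is 0.0907.

Call:
nudge_tcp(
  steps=[
    [0.2,[0,-0.0007,0.02],[0,0,0]],
    [0.2,[0,-0.0007,0.04],[0,0,0]],
    [0.2,[0,-0.0007,0.06],[0,0,0]],
    [0.2,[0,-0.0007,0.0773],[0,0,0]],
    [0.2,[0,-0.0007,0.0907],[0,0,0]],
    [0.2,[0,-0.0007,0.0973],[0,0,0]],
    [0.2,[0,-0.0007,0.0973],[0,0,0]],
  ],
)

```text
clock: 27.95
tool_pos: [0.5863, 0.0416, 0.1394]
eef_rot: [0.002, 1.0, -0.0, -0.0]
contact_force: [-0.0, 0.1, -1.9]
opening: 0.535
finger_force: 24.9
```

Call:
nudge_tcp(
  steps=[
    [0.2,[0,0,0.0013],[0,0,0]],
    [0.2,[0,0,0.0027],[0,0,0]],
    [0.2,[0,0,0.0027],[0,0,0]],
  ],
  only="pos|contact",
)

```text
tool_pos: [0.5867, 0.0417, 0.138]
contact_force: [0.2, -0.6, -2.5]
```

Call:
nudge_tcp(
  steps=[
    [0.2,[0,0,0.0013],[0,0,0]],
    [0.2,[0,0,0.002],[0,0,0]],
    [0.2,[0,0,0.002],[0,0,0]],
  ],
  only="pos|contact",
)

```text
tool_pos: [0.5864, 0.0417, 0.1362]
contact_force: [0.3, -0.7, -2.6]
```

In the tool's units: 0.0015 m is 0.002, 0.001 m is 0.0013.

Call:
nudge_tcp(
  steps=[
    [0.2,[0,0,0.0013],[0,0,0]],
    [0.2,[0,0,0.002],[0,0,0]],
    [0.2,[0,0,0.002],[0,0,0]],
  ],
  only="pos|contact",
)

```text
tool_pos: [0.5874, 0.0417, 0.136]
contact_force: [-1.4, 0.4, 6.7]
```

In the tool's units: -0.12 m is -0.16, -0.08 m is -0.1067.

Call:
nudge_tcp(
  steps=[
    [0.2,[0,0,-0.002],[0,0,0]],
    [1,[0,0,-0.002],[0,0,0]],
    [1,[0,0,-0.002],[0,0,0]],
    [1,[0,0,-0.002],[0,0,0]],
    [1,[0,0,-0.002],[0,0,0]],
    [1,[0,0,-0.002],[0,0,0]],
    [1,[0,0,-0.0533],[0,0,0]],
    [1,[0,0,-0.1067],[0,0,0]],
    [1,[0,0,-0.16],[0,0,0]],
    [1,[0,0,-0.16],[0,0,0]],
  ],
)

```text
clock: 29.85
tool_pos: [0.5899, 0.0424, 0.2601]
eef_rot: [0.003, 1.0, 0.001, 0.005]
contact_force: [1.1, -0.2, -0.7]
opening: 0.998
finger_force: 0.0
```

```bash
python3 - <<'E'
from h import *
import pickle
c=pickle.load(open("pics/w13.pkl","rb"))
print('jam w13',plane(c,740*.64,285*.64,.086),'dish',plane(c,499*.64,432*.64,.018))
print(delta([.448,-.149,.2],-.262))
E
```

```text
jam w13 [ 0.44670736 -0.15443153  0.086     ] dish [ 0.59097385 -0.28226636  0.018     ]
(array([ 0.1415, -0.1922,  0.0582]), array([0.0113, 0.006 , 1.8275]))
```

In the tool's units: -0.192 m is -0.256, -0.175 m is -0.2333, 0.25 rad is 0.1592.

Call:
nudge_tcp(
  steps=[
    [1,[0.0133,-0.02,0],[0,0,0.0637]],
    [1,[0.0333,-0.0467,0],[0,0,0.1592]],
    [1,[0.0533,-0.0733,0],[0,0,0.2546]],
    [1,[0.0733,-0.1,0],[0,0,0.3501]],
    [1,[0.0933,-0.1267,0],[0,0,0.4456]],
    [1,[0.1133,-0.1533,0],[0,0,0.5411]],
    [1,[0.1333,-0.18,0],[0,0,0.6366]],
    [1,[0.1533,-0.2067,0],[0,0,0.7321]],
    [1,[0.1733,-0.2333,0],[0,0,0.8276]],
    [1,[0.188,-0.256,0],[0,0,0.9231]],
  ],
  lines="1,2",
)

```text
clock: 30.85
tool_pos: [0.4429, -0.1507, 0.2542]
```

Call:
nudge_tcp(
  steps=[
    [1,[0,0,0],[0,0,0.0764]],
    [1,[0,0,0],[0,0,0.1528]],
    [1,[0,0,0.0267],[0,0,0.2292]],
    [1,[0,0,0.0667],[0,0,0.2419]],
    [1,[0,0,0.0667],[0,0,0.2419]],
    [1,[0,0,0.0667],[0,0,0.2419]],
  ],
)

```text
clock: 31.45
tool_pos: [0.444, -0.1496, 0.2045]
eef_rot: [0.794, 0.608, -0.001, -0.001]
contact_force: [0.6, -0.5, 0.2]
opening: 1.006
finger_force: 0.0
```

```bash
python3 shot.py w15; python3 - <<'E'
from h import *
import pickle
print(delta([.4485,-.1494,.048],-.262),r.get_state()['q'].round(2))
c=pickle.load(open("pics/w15.pkl","rb"));im=cv2.imread("pics/w15.png")
print('lid expect',proj(c,(.4485,-.1494,.086)))
hsv=cv2.cvtColor(im,cv2.COLOR_BGR2HSV);m=(((hsv[...,0]<6)|(hsv[...,0]>174))&(hsv[...,1]>120)&(hsv[...,2]>60)).astype(np.uint8);m=cv2.morphologyEx(m,cv2.MORPH_OPEN,np.ones((3,3)))
n,l,st,ce=cv2.connectedComponentsWithStats(m)
for i in range(1,n):
    if st[i,4]>200: print(st[i],ce[i].round(1))
cv2.imwrite("pics/w15b.png",cv2.resize(im,(800,600)))
E
```

```text
31.5 [ 0.4447 -0.1498  0.2051] [ 0.08  0.56  0.23  2.07 -0.24  0.53  0.22] 0.017
(array([0.0014, 0.0036, 0.1571]), array([ 0.0001,  0.    , -0.0015])) [ 0.08  0.56  0.23  2.07 -0.24  0.53  0.22]
lid expect (np.float64(254.55156104797547), np.float64(189.96490131321622))
[ 218  147   77   78 4666] [255.8 185.9]
[ 221  250   55   54 2181] [248.  276.8]
```

```bash
python3 - <<'E'
from h import *
import pickle
c=pickle.load(open("pics/w15.pkl","rb"));im=cv2.imread("pics/w15.png")
hsv=cv2.cvtColor(im,cv2.COLOR_BGR2HSV);m=(((hsv[...,0]<6)|(hsv[...,0]>174))&(hsv[...,1]>120)&(hsv[...,2]>60)).astype(np.uint8);m=cv2.morphologyEx(m,cv2.MORPH_OPEN,np.ones((3,3)));m[235:]=0
a=np.linspace(0,2*np.pi,60)
from scipy.optimize import minimize
best=None
for z in(.086,.081):
  def f(p):
    poly=np.array([proj(c,(p[0]+.0325*np.cos(t),p[1]+.0325*np.sin(t),z)) for t in a]);return poly
  for p in((.4485,-.1494),(.449,-.1465)):
    q=f(p);print(z,p,q.min(0).round(1),q.max(0).round(1))
for row in range(142,230,8): 
    k=np.flatnonzero(m[row,200:310])+200; print(row,(k.min(),k.max()) if len(k) else '',im[row,256])
s=r.get_state();print(s['tool_pos'])
E
```

```text
0.086 (0.4485, -0.1494) [214.1 149.8] [295.1 227.4]
0.086 (0.449, -0.1465) [213.6 146. ] [294.9 224.1]
0.081 (0.4485, -0.1494) [214.7 148.7] [294.3 225. ]
0.081 (0.449, -0.1465) [214.3 144.9] [294.1 221.8]
142  [ 72  79 112]
150 (np.int64(243), np.int64(273)) [ 14  20 104]
158 (np.int64(229), np.int64(283)) [ 60  74 158]
166 (np.int64(225), np.int64(289)) [ 41  56 154]
174 (np.int64(220), np.int64(292)) [ 42  50 156]
182 (np.int64(218), np.int64(294)) [ 44  52 157]
190 (np.int64(218), np.int64(294)) [ 42  47 155]
198 (np.int64(219), np.int64(292)) [ 39  45 154]
206 (np.int64(223), np.int64(289)) [ 36  42 152]
214 (np.int64(229), np.int64(282)) [ 51  58 157]
222 (np.int64(242), np.int64(270)) [ 34  39 153]
[ 0.44467819 -0.14978811  0.20513004]
```

In the tool's units: 0.157 m is 0.2093, 0.0037 m is 0.0049.

Call:
nudge_tcp(
  steps=[
    [1,[0.004,0.0049,0.04],[0,0,0]],
    [1,[0.004,0.0049,0.0933],[0,0,0]],
    [1,[0.004,0.0049,0.1467],[0,0,0]],
    [1,[0.004,0.0049,0.1867],[0,0,0]],
    [1,[0.004,0.0049,0.2067],[0,0,0]],
    [1,[0.004,0.0049,0.2093],[0,0,0]],
    [0.3,[0.004,0.0049,0.2093],[0,0,0]],
    [0.3,[0.004,0.0049,0.2093],[0,0,0]],
    [0.3,[0.004,0.0049,0.2093],[0,0,0]],
    [0.3,[0.004,0.0049,0.2093],[0,0,0]],
  ],
  squeeze=20,
)

```text
clock: 32.5
tool_pos: [0.4497, -0.1479, 0.0487]
eef_rot: [0.794, 0.608, 0.001, 0.001]
contact_force: [0.1, 0.6, 6.0]
opening: 0.702
finger_force: 20.1
```

Call:
nudge_tcp(
  steps=[
    [0.3,[0,0,0],[0,0,0]],
    [0.3,[0,0,0],[0,0,0]],
    [0.3,[0,0,0],[0,0,0]],
  ],
)

```text
clock: 32.8
tool_pos: [0.4497, -0.1479, 0.0487]
eef_rot: [0.794, 0.608, 0.001, 0.001]
contact_force: [-0.5, -0.1, 7.4]
opening: 0.706
finger_force: 20.1
```

In the tool's units: -0.1 m is -0.1333, -0.09 m is -0.12.

Call:
nudge_tcp(
  steps=[
    [0.3,[0,0,-0.0267],[0,0,0]],
    [0.3,[0,0,-0.0667],[0,0,0]],
    [0.3,[0,0,-0.12],[0,0,0]],
    [0.3,[0,0,-0.1333],[0,0,0]],
    [0.3,[0,0,-0.1333],[0,0,0]],
  ],
)

```text
clock: 33.3
tool_pos: [0.4497, -0.1478, 0.1489]
eef_rot: [0.794, 0.608, 0.001, 0.001]
contact_force: [-0.2, 0.0, -3.1]
opening: 0.705
finger_force: 19.7
```

```bash
python3 - <<'E'
from h import *
c=cam("scene")
for u,v,z in((617,355,0),(617,355,.02),(625,330,.1),(650,385,.02),(720,390,.02),(665,238,.2),(555,290,.03)):print(u,v,z,plane(c,u*.64,v*.64,z).round(3))
print(delta([.5912,-.282,.15],-.262))
E
```

```text
617 355 0 [ 0.793 -0.23   0.   ]
617 355 0.02 [ 0.777 -0.242  0.02 ]
625 330 0.1 [ 0.76  -0.257  0.1  ]
650 385 0.02 [ 0.782 -0.316  0.02 ]
720 390 0.02 [ 0.871 -0.374  0.02 ]
665 238 0.2 [ 0.861 -0.197  0.2  ]
555 290 0.03 [ 0.775 -0.075  0.03 ]
(array([-0.0927,  0.1716, -0.0006]), array([ 0.0033, -0.    , -0.0016]))
```

In the tool's units: 0.1716 m is 0.2288, 0.165 m is 0.22.

Call:
nudge_tcp(
  steps=[
    [0.3,[-0.0133,0.0267,0],[0,0,0]],
    [0.3,[-0.04,0.08,0],[0,0,0]],
    [0.3,[-0.0707,0.1333,0],[0,0,0]],
    [0.3,[-0.1,0.1867,0],[0,0,0]],
    [0.3,[-0.12,0.22,0],[0,0,0]],
    [0.3,[-0.1236,0.2288,0],[0,0,0]],
    [0.3,[-0.1236,0.2288,0.04],[0,0,0]],
    [0.3,[-0.1236,0.2288,0.08],[0,0,0]],
    [0.3,[-0.1236,0.2288,0.08],[0,0,0]],
    [0.3,[-0.1236,0.2288,0.08],[0,0,0]],
  ],
)

```text
clock: 34.3
tool_pos: [0.5891, -0.2809, 0.0863]
eef_rot: [0.794, 0.608, -0.001, -0.002]
contact_force: [0.1, 0.4, -2.4]
opening: 0.704
finger_force: 19.7
```

```bash
python3 -c "
from h import *
print(delta([.5912,-.282,.0547],-.262))"
```

```text
(array([-0.0005,  0.0024,  0.0316]), array([-0.0036, -0.0011, -0.0017]))
```

In the tool's units: 0.028 m is 0.0373, 0.018 m is 0.024.

Call:
nudge_tcp(
  steps=[
    [0.3,[-0.0007,0.0032,0.0133],[0,0,0]],
    [0.3,[-0.0007,0.0032,0.024],[0,0,0]],
    [0.3,[-0.0007,0.0032,0.032],[0,0,0]],
    [0.3,[-0.0007,0.0032,0.0373],[0,0,0]],
    [0.3,[-0.0007,0.0032,0.0373],[0,0,0]],
  ],
  only="pos|contact",
)

```text
tool_pos: [0.5921, -0.2828, 0.0591]
contact_force: [0.6, 0.3, -3.0]
```

Call:
nudge_tcp(
  steps=[
    [0.3,[0,0,0.0013],[0,0,0]],
    [0.3,[0,0,0.0027],[0,0,0]],
    [0.3,[0,0,0.0027],[0,0,0]],
  ],
  only="pos|contact",
)

```text
tool_pos: [0.5926, -0.2831, 0.0578]
contact_force: [0.1, 0.0, -2.8]
```

In the tool's units: 0.002 m is 0.0027, -0.001 m is -0.0013.

Call:
nudge_tcp(
  steps=[
    [0.3,[0,-0.0013,0.0013],[0,0,0]],
    [0.3,[0,-0.0013,0.0027],[0,0,0]],
    [0.3,[0,-0.0013,0.0027],[0,0,0]],
  ],
  only="pos|contact",
)

```text
tool_pos: [0.5914, -0.2828, 0.0555]
contact_force: [0.8, 0.6, -2.6]
```

Call:
nudge_tcp(
  steps=[
    [0.3,[0,0,0.0013],[0,0,0]],
    [0.3,[0,0,0.0013],[0,0,0]],
    [0.3,[0,0,0.0013],[0,0,0]],
  ],
  only="pos|contact",
)

```text
tool_pos: [0.5917, -0.2829, 0.0549]
contact_force: [-1.0, -0.2, 0.1]
```

In the tool's units: -0.25 m is -0.3333, -0.22 m is -0.2933.

Call:
nudge_tcp(
  steps=[
    [1,[0,0,0],[0,0,0]],
    [1,[0,0,0],[0,0,0]],
    [1,[0,0,0],[0,0,0]],
    [1,[0,0,0],[0,0,0]],
    [1,[0,0,-0.04],[0,0,0]],
    [1,[0,0,-0.0933],[0,0,0]],
    [1,[0,0,-0.16],[0,0,0]],
    [1,[0,0,-0.2267],[0,0,0]],
    [1,[0,0,-0.2933],[0,0,0]],
    [1,[0,0,-0.3333],[0,0,0]],
  ],
)

```text
clock: 36.7
tool_pos: [0.5926, -0.2837, 0.3093]
eef_rot: [0.794, 0.608, 0.001, 0.003]
contact_force: [0.8, -0.1, 0.4]
opening: 1.002
finger_force: 0.0
```

```bash
python3 -c "
from h import *
print(delta([.42,.1,.32],np.pi/2))"
```

```text
(array([ 0.3253, -0.2668, -0.0126]), array([ 0.0031,  0.0062, -1.835 ]))
```

In the tool's units: 0.325 m is 0.4333, 0.295 m is 0.3933, -1.45 rad is -0.9231.

Call:
nudge_tcp(
  steps=[
    [1,[0.04,-0.0267,0],[0,0,-0.0764]],
    [1,[0.08,-0.0667,0],[0,0,-0.1655]],
    [1,[0.1333,-0.1067,0],[0,0,-0.2546]],
    [1,[0.1733,-0.1467,-0.0133],[0,0,-0.3501]],
    [1,[0.2267,-0.1867,-0.0133],[0,0,-0.4456]],
    [1,[0.2667,-0.22,-0.0133],[0,0,-0.5411]],
    [1,[0.3133,-0.2533,-0.0133],[0,0,-0.6366]],
    [1,[0.3533,-0.2867,-0.016],[0,0,-0.7321]],
    [1,[0.3933,-0.32,-0.016],[0,0,-0.8276]],
    [1,[0.4333,-0.3547,-0.016],[0,0,-0.9231]],
  ],
  lines="1,2",
)

```text
clock: 37.7
tool_pos: [0.4189, 0.1015, 0.3171]
```

Call:
nudge_tcp(
  steps=[
    [1,[0,0,0],[0,0,-0.0828]],
    [1,[0,0,0],[0,0,-0.1655]],
    [1,[0,0,0],[0,0,-0.2419]],
    [1,[0,0,0],[0,0,-0.2451]],
    [1,[0,0,0],[0,0,-0.2451]],
    [1,[0,0,0],[0,0,-0.2451]],
  ],
)

```text
clock: 38.3
tool_pos: [0.4196, 0.1001, 0.3167]
eef_rot: [0.001, 1.0, -0.0, 0.0]
contact_force: [0.0, -0.0, -0.5]
opening: 0.998
finger_force: 0.0
```

```bash
python3 shot.py w16; python3 - <<'E'
from h import *
im=snapshot("scene")[:,:,::-1]; cv2.imwrite("pics/scene1.png",im)
a=cv2.resize(im[110:360,150:400],(400,400),interpolation=cv2.INTER_CUBIC)
w=cv2.imread("pics/w16.png");w=cv2.resize(w[:300],(400,234))
o=np.zeros((600,800,3),np.uint8);o[:400,:400]=a;o[:234,400:]=w
d=im[220:320,300:420];o[240:573,400:]=cv2.resize(d,(400,333),interpolation=cv2.INTER_CUBIC);cv2.imwrite("pics/final.png",o)
E
```

```text
38.35 [0.4196 0.1002 0.3167] [-0.15  0.33 -0.26  2.    0.11  0.82  1.09] 0.005
```

View pics/final.png

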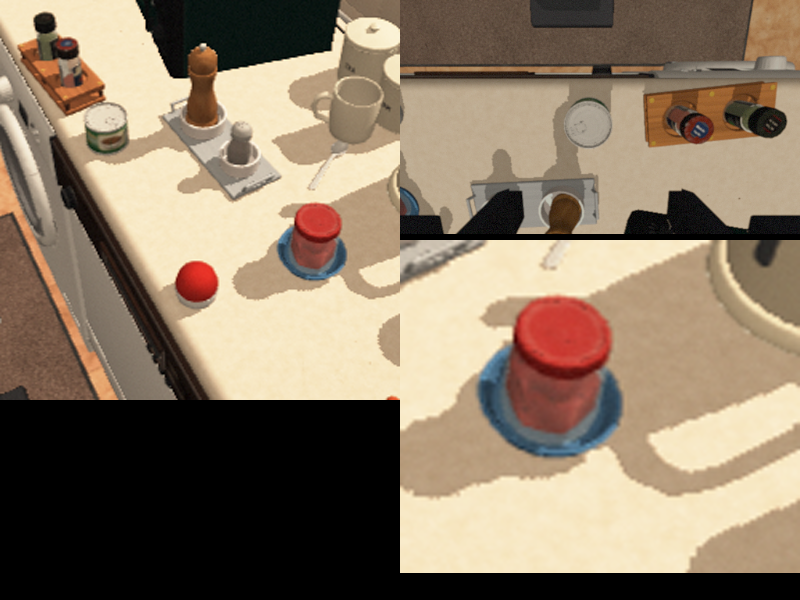

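The final pictures show both spice jars upright in the rack, the mill and salt in their cups, and the jam upright in the dish. The jam lid is at crop position (562,330). The tin and timer have not moved.

```bash
python3 - <<'E'
from h import *
c=cam("scene");p=plane(c,300+162/3.333,220+90/3.333,.092);print('jam',p.round(4))
if np.linalg.norm(p[:2]-[.593,-.283])<.009: print(r.finish_job())
E
```

```text
jam [ 0.5909 -0.2856  0.092 ]
the job is handed in; nothing more can be done
None
```

The job is handed in at about 38 s of the 120 s limit, with all five items upright in their places in the last pictures and the tin and egg timer apparently unmoved; no verdict came back.

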